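# Unload the bar mould and build the crosswise bar stack

## Robot

A 6-joint arm with a two-finger parallel gripper is mounted at the origin on the work surface. World frame = base frame: x ahead of the robot, y to its left, z up, the work surface at z = 0. Lengths are in mm, angles in rad, forces in N, time in s.
With the tool pointing down it reaches from about 350 to 725 mm from the base axis. Payload 6 kg.
Tool frame: the origin (TCP) lies between the finger pads; the fingertips stand 17 mm ahead of it and the grasp point (between the pads) lies 2 mm behind it; z points along the fingers, y is the direction in which the jaws open and shut (so a half turn about z gives the same grasp; the last joint's range is limited). The gripper opens to 85 mm and grips with 20 to 120 N. Pads are 22 mm wide; open, the fingers measure 114 mm over their backs; the gripper's body (76 mm by 85 mm) begins 54 mm behind the grasp point. The pads swing forward as they close: fully open they stand 13 mm farther back than shut.
Start: joints at [-0.944, 0.04, 0.085, 0, -1.615, -0.334], TCP at [173.189, -574.437, 218.961] pointing down, gripper open.
Joint ranges: [-2.56, 2.56], [-1.29, 2.01], [-1.08, 1.49], [-3.29, 1.98], [-2.81, -0.18], [-2.99, 2.99]. Speed limits (rad/s): [2.57, 2.57, 3.01, 3.14, 3.14, 3.14].

## Interface

Orientations are given as a unit quaternion [w, x, y, z].
In Python, from bench import env, vision, nets gives the robot as it stands.
- The arm moves only by the tool servo_tool, never from a script. Its argument "rows" is a list of rows, each a list of 7 numbers: the shift along the tool's x, y, z each as a share of 0.8 m, from -1 to 1, then the turn, a rotation vector about the tool's x, y, z each as a share of 0.08 rad, from -1 to 1, then the opening, from -1 (shut) to 1 (fully open), so that 0 is half open. A call has exactly 8 rows; each row shifts and turns the pose as measured when the row begins, along the tool's axes as they then stand; what a row does not reach is not made up. A row lasts 1/10 s, in which the tool goes at most 50 mm and 8.59 degrees, less where a joint would pass 70% of its speed; a pose out of reach is approached as far as the arm can. A call with a number of a shift or a turn outside -1 to 1 is refused whole. A call with a gripper value outside its range is refused whole. The fingers move at their own pace and stop on an object; the grip force is fixed at half the most. Time passes only in rows, so rows that do not move let the fingers close, or fill a call up. It gives the time, the measured TCP pose, the force and the opening at its end, in the units of the state.
- env.observe(): the state, without advancing time (a new reading comes with each control period).
- vision.grab_frame(name): name is "side" or "top"; returns a dict with "pixels" (400x640x3 uint8, red, green, blue), "K" (3x3 intrinsics, pixels), "R" (3x3) and "t" (3): a world point X has camera coordinates R X + t. Camera axes: x right, y down, z forward; pixel columns grow to the right and rows downward; lengths in mm; the calibration is good to about 2 mm. A picture is of the moment at which its call begins. There is no depth.
- env.close_job(): hands the job in, once; it reports no verdict.
Trained networks look in the newest picture that a camera, given by its name, has taken for a name from the list of things; names that differ only in an ending like _2 or _b are one class to them, and where a whole thing is asked for, a point or a joint stands for the part that bears it (a point fixed in the world has none). Each returns a list of dicts, best first, with "p" (0 to 1); they miss things now and then, are a little off and sometimes report something else, mostly with a low value. They report only what shows in the picture. A call takes as long as a camera call.
- nets.regions_of(camera, query): "region" (400x640 bool, what is visible of it) and "point" ([column, row] in pixels, amid what is visible of it).
The state is a dict: "clock": time; "q": joint angles; "dq": joint speeds; "joint_efforts": joint torques, N m; "ee_pos": TCP position; "orientation": TCP orientation; "wrist_force": force on the tool from outside, world axes, zero at the start; "ft_torque": the same for the moment, N m; "finger_gap": opening from 0.0 (shut) to 1.0 (fully open).
Only numpy, scipy, OpenCV 4.12 (cv2) and the standard library are available. Lean on these libraries where they do the work, as an engineer would, in place of code of your own. Each camera call takes 0.05 s, during which the arm holds its last target. There are 200 camera calls.

## Task

Clear the cast test bars away: lift the cover plate off the mould and lay it on the rubber mat, then stack every bar, from the mould and from the bench, on the stand. Lay the first layer across the two bearers; each layer is a close pair, one bar wide face down and its neighbour wide face up so that their sloping sides lie together, and each layer lies crosswise on the one below; if one bar is left over it goes alone, crosswise, over the middle of the top. Finish by laying the cover squarely back on the empty mould, and leave the other things on the bench where they are.

Things in the scene. Friction and masses are not known exactly. Their poses are not given: they have to be found in the camera images.
- stand_top (a point): point on the low grey stacking stand: midway between its two bearers, level with their top edges, 26 mm above the bench; axes as stand
- stand: fixed stacking stand: a grey base plate 124 x 110 x 6 mm carrying two narrow steel bearers, each 12 mm wide and 110 mm long, standing 20 mm above the plate. Bearers run along its x axis, their centre lines at y = -21 and +21 mm. Origin: underside centre. A bar of the first layer lies across both bearers, along y
- mould: fixed dark steel bar mould, 158 (x) x 60 (y) x 52 mm high, with three tapered open-ended troughs side by side along x at x = -48, 0 and +48 mm; bars lie in them along y, wide face up, on a floor 18 mm above the bench, their tops 2 mm below the mould's top and their ends 4 mm proud of it on both sides; about 0.5 mm clearance at each side, so a bar must be lifted straight up. Origin: underside centre. A trough may be empty
- cover: loose aluminium cover plate, 166 (x) x 68 (y) x 6 mm, 0.22 kg, lying on the mould's flat top (52 mm above the bench) at the start, its x along the mould's x. Origin: centre of its underside. A black grip bar along x, 84 long x 12 wide x 10 mm high, stands over its middle on two 10 mm posts at x = -36 and +36 mm
- cover_handle (a point): middle of the cover's grip bar, 33 mm above the cover's underside
- mat: fixed black rubber mat on the bench, 210 (x) x 92 (y) x 3 mm. Origin: underside centre
- bar_a1: tapered grey cast alloy bar lying on the bench with its WIDE face down (may be absent): long axis x, 68 mm long with flat square ends, 32 mm high; wide face 40 mm across, narrow face 24 mm across, the two long sides slope evenly between them (8 mm each); about 0.5 kg. Origin: centre of the underside (the wide face), z up
- bar_a2: tapered grey cast alloy bar lying on the bench with its WIDE face down (may be absent): long axis x, 68 mm long with flat square ends, 32 mm high; wide face 40 mm across, narrow face 24 mm across, the two long sides slope evenly between them (8 mm each); about 0.5 kg. Origin: centre of the underside (the wide face), z up
- bar_a3: tapered grey cast alloy bar lying on the bench with its WIDE face down (may be absent): long axis x, 68 mm long with flat square ends, 32 mm high; wide face 40 mm across, narrow face 24 mm across, the two long sides slope evenly between them (8 mm each); about 0.5 kg. Origin: centre of the underside (the wide face), z up
- bar_b1: tapered grey cast alloy bar lying in a trough of the mould with its WIDE face up (may be absent): long axis x, 68 mm long with flat square ends, 32 mm high; wide face 40 mm across, narrow face 24 mm across, the two long sides slope evenly between them (8 mm each); about 0.5 kg. Origin: centre of the underside (the narrow face), z up
- bar_b2: tapered grey cast alloy bar lying in a trough of the mould with its WIDE face up (may be absent): long axis x, 68 mm long with flat square ends, 32 mm high; wide face 40 mm across, narrow face 24 mm across, the two long sides slope evenly between them (8 mm each); about 0.5 kg. Origin: centre of the underside (the narrow face), z up
- bar_b3: tapered grey cast alloy bar lying in a trough of the mould with its WIDE face up (may be absent): long axis x, 68 mm long with flat square ends, 32 mm high; wide face 40 mm across, narrow face 24 mm across, the two long sides slope evenly between them (8 mm each); about 0.5 kg. Origin: centre of the underside (the narrow face), z up
- loupe: bystander: small black and silver loupe, 40 mm across and 36 mm high; origin under its centre
- jar: bystander: clear jar with a blue lid, 84 mm across, 98 mm high; origin under its centre
- eyepiece: bystander: black microscope eyepiece standing on end, 48 mm across, 66 mm high; origin under its centre
- caliper: bystander: caliper lying flat, 190 mm long, 12 mm high; origin near its middle
- brush: bystander: brush lying flat; origin near its middle

How it is judged:
By the outcome, as a careful person would: the job done as asked, in the order asked, and still so for the second after the job is handed in, with the robot touching nothing.
Of bar_a1, bar_a2, bar_a3 only 2 to 3 are there at a start; the rules pass over those that are not, and their reading is None.
Of bar_b1, bar_b2, bar_b3 only 2 to 3 are there at a start; the rules pass over those that are not, and their reading is None.
At some moment in a run one of cover may be knocked a few centimetres aside while the robot is not near it.
It also fails if it takes over 210 s, if anything falls off the work surface, if the arm or the gripper's body presses on something with over 40 N, if the wrist force passes 120 N, or if a joint passes its speed limit or range.

## Working session

There is one attempt and no reset: what is moved stays moved. The work goes in short steps, Python scripts to look and compute and a tool call to move; the robot and the scene stay as the last step left them, time stands still between calls to the robot, and variables do not carry over. Pictures are saved under pics/ and viewed, about 12 in all and at most 16, crops included, and the job is handed in when it is done.

Besides the shell and the picture viewer there is one more tool, called after ">>>" by a JSON object that holds its "api" and its "payload". servo_tool: Moves the arm, as the interface text tells. Its arguments: {"type":"object","properties":{"rows":{"type":"array"}},"required":["rows"]}

```bash
ls; mkdir -p pics
python3 - <<'E'
from bench import env, vision, nets
import cv2
print(env.observe())
for n in ("top","side"):
    f=vision.grab_frame(n); cv2.imwrite(f"pics/{n}0.png",f["pixels"][:,:,::-1])
    print(n,f["K"],f["R"],f["t"])
    for q in ["stand","mould","cover","mat","bar_a1","bar_b1","loupe","jar","eyepiece","caliper","brush"]:
        r=nets.regions_of(n,q)
        print(q,[(round(d["p"],2),[round(float(v)) for v in d["point"]],int(d["region"].sum())) for d in r[:5]])
E
```

```text
pics
{'clock': 0.0, 'q': array([-9.44311725e-01,  4.08074287e-02,  8.37864988e-02, -5.02208932e-04,
       -1.61551313e+00, -3.33693058e-01]), 'dq': array([-0.00189022, -0.00215999,  0.00043602, -0.00041777,  0.00025227,
       -0.00050476]), 'joint_efforts': array([ 1.44492693e-03, -3.68195307e+01,  3.47420239e+01,  6.93224475e+00,
       -5.38808381e-03, -3.24809385e-06]), 'ee_pos': array([ 173.15192254, -574.08961086,  217.96043854]), 'orientation': array([-1.78787922e-04, -1.45884243e-01,  9.89301253e-01,  8.86505778e-04]), 'wrist_force': array([0.13536906, 0.85422518, 0.57139244]), 'ft_torque': array([-0.00316495, -0.00173615, -0.01867026]), 'finger_gap': 0.9992316965760659}
top [[361.5273661    0.         322.97739483]
 [  0.         361.5273661  202.23120082]
 [  0.           0.           1.        ]] [[ 0.06003002 -0.99819498  0.0017812 ]
 [-0.97637387 -0.05908862 -0.20785236]
 [ 0.20758243  0.01073826 -0.97815859]] [-86.59444491 518.74424762 973.59716234]
stand [(0.8, [354, 211], 1499)]
mould [(0.41, [232, 216], 124)]
cover [(0.61, [215, 207], 1355), (0.25, [302, 225], 325)]
[... 463 characters left out ...]
   ]] [[-0.97559537 -0.21934311  0.01011295]
 [-0.16781112  0.71510497 -0.6785752 ]
 [ 0.14160898 -0.66371189 -0.73446131]] [479.83407633 199.17073908 883.04755281]
stand [(0.65, [323, 210], 1575), (0.26, [385, 376], 1127)]
mould [(0.96, [289, 366], 490)]
cover [(0.58, [288, 344], 3349)]
mat [(0.82, [363, 157], 1616)]
bar_a1 [(0.98, [232, 251], 547), (0.89, [328, 256], 510), (0.5, [290, 367], 410), (0.24, [386, 378], 1114)]
bar_b1 [(0.7, [313, 370], 176)]
loupe [(0.72, [361, 300], 385)]
jar [(0.9, [181, 295], 2242), (0.57, [206, 233], 1091), (0.33, [232, 251], 557)]
eyepiece [(0.86, [261, 143], 340), (0.18, [388, 376], 1027)]
caliper [(0.73, [386, 377], 1139)]
brush [(0.8, [208, 234], 1092)]
```

Run:
```python
import cv2
a=cv2.imread("pics/top0.png")[90:310,160:540]; cv2.imwrite("pics/topc.png",cv2.resize(a,None,fx=2.1,fy=2.1,interpolation=cv2.INTER_CUBIC))
a=cv2.imread("pics/side0.png")[100:400,100:500]; cv2.imwrite("pics/sidec.png",cv2.resize(a,None,fx=2,fy=2,interpolation=cv2.INTER_CUBIC))
```

```text
(no output)
```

View pics/topc.png

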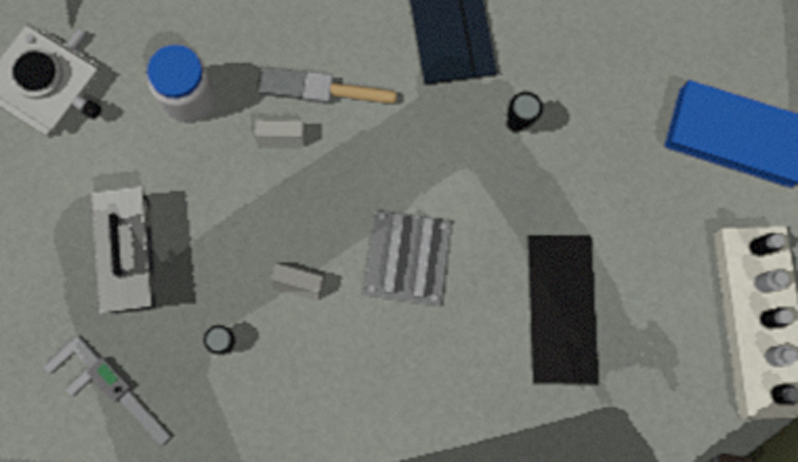

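View pics/sidec.png

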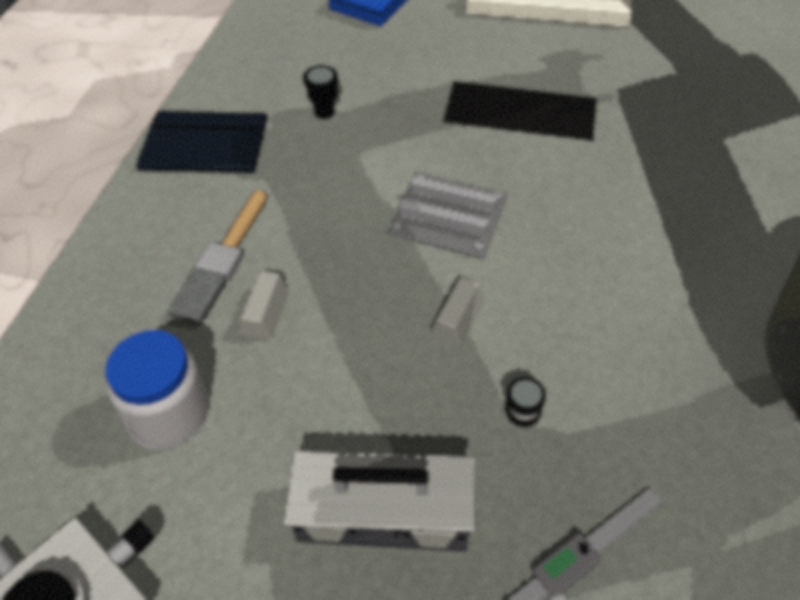

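Top view: cover on mould at about (218,206), stand at (354,211), mat at (430,238), and two bench bars at (301,224) and (290,152). The side view shows bar ends under the cover at about (262,367) and (317,369), so there are probably two mould bars. Next I fit poses from the masks.

```bash
cat > h.py <<'E'
from bench import env, vision, nets
import numpy as np, cv2
from scipy.optimize import minimize
from scipy.spatial.transform import Rotation as Ro
def box(x,y,z0,z1,cx=0,cy=0):
    return np.array([[cx+sx*x/2,cy+sy*y/2,z] for z in(z0,z1) for sx in(-1,1) for sy in(-1,1)],float)
def bar(wd=True):
    a,b=(40,24) if wd else (24,40)
    return np.vstack([box(68,a,0,0),box(68,b,32,32)])
M=dict(stand=[box(124,110,0,6),box(110,12,6,26,0,21),box(110,12,6,26,0,-21)],mould=[box(158,60,0,52)],
 cover=[box(166,68,0,6),box(84,12,28,38),box(10,10,6,28,36),box(10,10,6,28,-36)],mat=[box(210,92,0,3)],bar=[bar()],barU=[bar(False)])
C={}
def grab(n,save=None):
    C[n]=vision.grab_frame(n)
    if save: cv2.imwrite(save,C[n]["pixels"][:,:,::-1])
    return C[n]
def proj(c,X):
    f=C[c]; p=(X@f["R"].T+f["t"])@f["K"].T; return p[:,:2]/p[:,2:]
def back(c,uv,z):
    f=C[c]; d=f["R"].T@np.linalg.inv(f["K"])@[uv[0],uv[1],1]; o=-f["R"].T@f["t"]; return o+d*(z-o[2])/d[2]
def T(P,q,z):
    c,s=np.cos(q[2]),np.sin(q[2]); return P@np.array([[c,s,0],[-s,c,0],[0,0,1]])+[q[0],q[1],z]
S=4
def render(c,m,q,z):
    im=np.zeros((400*S,640*S),np.uint8)
    for P in M[m]:
        h=cv2.convexHull(((proj(c,T(P,q,z))+.5)*S).astype(np.float32)); cv2.fillConvexPoly(im,np.round(h*16).astype(np.int32),255,shift=4)
    return cv2.resize(im,(640,400),interpolation=cv2.INTER_AREA)/255.
def fit(m,masks,q0,z):
    def cost(p):
        q=np.array(q0)+np.array(p)*[1,1,.02]; t=0
        for c,k in masks.items():
            r=render(c,m,q,z); t+=1-np.minimum(r,k).sum()/np.maximum(r,k).sum()
        return t/len(masks)
    r=minimize(cost,[0,0,0],method="Nelder-Mead",options=dict(initial_simplex=[[0,0,0],[8,0,0],[0,8,0],[0,0,8]],maxiter=150,xatol=.1,fatol=1e-4))
    return np.array(q0)+r.x*[1,1,.02],1-r.fun
def find(m,query,z,near=None,yaw0=None,cams=("top","side"),h=15):
    """nearest/best detection in each camera -> fitted pose"""
    mk={}
    for c in cams:
        D=[d for d in nets.regions_of(c,query) if d["p"]>.3]
        if near is not None: D=[d for d in D if np.hypot(*(back(c,d["point"],z+h)-np.array([*near,0]))[:2])<60]
        if D: mk[c]=D[0]["region"].astype(float)
    if not mk: return None
    out={}
    for cs in ([*mk],*[[c] for c in mk if len(mk)>1]):
        k={c:mk[c] for c in cs}; best=None
        for y in ([yaw0] if yaw0 is not None else [0,np.pi/4,np.pi/2,3*np.pi/4]):
            c=cs[0]; ys,xs=np.nonzero(k[c]); q0=[*back(c,(xs.mean(),ys.mean()),z+h)[:2],y]
            r=fit(m,k,q0,z)
            if best is None or r[1]>best[1]: best=r
        out["+".join(cs)]=best
        yaw0=best[0][2] if yaw0 is None else yaw0
    for k,(q,s) in out.items(): print(m,k,np.round(q,1)[:2],"yaw %.3f IoU %.3f"%(q[2],s))
    return out
E
python3 - <<'E'
from h import *
import numpy as np
grab("top");grab("side")
find("stand","stand",0); find("mat","mat",0,h=2); find("cover","cover",52,h=3)
for uv in [(301,224),(290,152)]: 
    n=back("top",uv,15)[:2]; print(n); find("bar","bar_a1",0,near=n)
for n,uv,h in [("loupe",(264,253),18),("jar",(241,130),50),("eyepiece",(409,144),33),("caliper",(207,268),6),("brush",(308,133),6)]: print(n,back("top",uv,h)[:2].round())
E
```

```text
stand top+side [ 509.2 -147.5] yaw -0.087 IoU 0.939
stand top [ 508.3 -145.3] yaw -0.099 IoU 0.960
stand side [ 510.3 -149.9] yaw -0.090 IoU 0.958
mat top+side [ 450.9 -367. ] yaw 3.186 IoU 0.938
mat top [ 452.4 -365.1] yaw 3.183 IoU 0.956
mat side [ 451.1 -369.7] yaw 3.181 IoU 0.962
cover top+side [488.4 241.9] yaw 3.331 IoU 0.940
cover top [487.3 243.9] yaw 3.342 IoU 0.953
cover side [489.1 240.8] yaw 3.335 IoU 0.967
[462.71503595   5.35466063]
bar top+side [467.    5.2] yaw 1.378 IoU 0.882
bar top [465.9   5.9] yaw 1.352 IoU 0.920
bar side [468.6   3.1] yaw 1.403 IoU 0.893
[681.45550678  54.866326  ]
bar top+side [681.2  47.2] yaw 1.608 IoU 0.890
bar top [680.7  48.7] yaw 1.629 IoU 0.876
bar side [682.  45.] yaw 1.644 IoU 0.942
loupe [372. 105.]
jar [729. 202.]
eyepiece [ 722. -303.]
caliper [321. 266.]
brush [750.   5.]
```

```bash
cat >> h.py <<'E'
def plan(*W):
    """W: (x,y,z,jaw_angle_rad[mod pi]) chained; prints shares. turn first (if any), then shift in the turned axes"""
    o=env.observe(); w=o["orientation"]; R=Ro.from_quat([*w[1:],w[0]]); p=o["ee_pos"]
    yy=R.as_matrix()[:,1]; print("now",np.round(p,1),"jaw %.3f"%np.arctan2(yy[1],yy[0]),"q1,q6 %.2f %.2f"%(o["q"][0],o["q"][5]),"gap %.3f"%o["finger_gap"],"F",np.round(o["wrist_force"],1),"t %.1f"%o["clock"])
    for x,y,z,a in W:
        yy=R.as_matrix()[:,1]; c=np.arctan2(yy[1],yy[0])
        a=c+(a-c+np.pi/2)%np.pi-np.pi/2
        Y=np.array([np.cos(a),np.sin(a),0]); Z=np.array([0,0,-1.]); R2=Ro.from_matrix(np.c_[np.cross(Y,Z),Y,Z])
        tv=(R.inv()*R2).as_rotvec()/.08; d=np.array([x,y,z])-p
        print("->",(x,y,z,round(a,3)),"turn",np.round(tv,2),"| shift after turn",np.round(R2.inv().apply(d)/800,4),"| before",np.round(R.inv().apply(d)/800,4),"mm",np.round(d,1))
        R=R2;p=np.array([x,y,z])
E
python3 - <<'E'
from h import *
plan((470,-200,215,.19+np.pi/2),(488,242,130,.19+np.pi/2),(488,242,83,.19+np.pi/2))
E
```

```text
now [ 173.2 -574.4  219. ] jaw 1.864 q1,q6 -0.94 -0.33 gap 1.002 F [-0.1 -0.1 -0.2] t 1.8
-> (470, -200, 215, np.float64(1.761)) turn [ 0.   -0.    1.29] | shift after turn [-0.4527  0.3895  0.005 ] | before [-0.4903  0.341   0.005 ] mm [296.8 374.4  -4. ]
-> (488, 242, 130, np.float64(1.761)) turn [0. 0. 0.] | shift after turn [-0.1264  0.5383  0.1062] | before [-0.1264  0.5383  0.1062] mm [ 18 442 -85]
-> (488, 242, 83, np.float64(1.761)) turn [0. 0. 0.] | shift after turn [0.     0.     0.0588] | before [0.     0.     0.0588] mm [  0   0 -47]
```

>>> {"api": "servo_tool", "payload": {"rows": [[-0.045,0.038,0,0,0,0.16,1],[-0.045,0.038,0,0,0,0.16,1],[-0.045,0.038,0,0,0,0.16,1],[-0.045,0.038,0,0,0,0.16,1],[-0.045,0.038,0,0,0,0.16,1],[-0.045,0.038,0,0,0,0.16,1],[-0.045,0.038,0,0,0,0.16,1],[-0.045,0.038,0,0,0,0.16,1]]}}

```text
clock: 2.6
ee_pos: [397.0, -261.7, 217.5]
orientation: [0.0, -0.088, 0.996, 0.001]
wrist_force: [1.5, -0.5, -0.4]
finger_gap: 0.999
```

>>> {"api": "servo_tool", "payload": {"rows": [[-0.04,0.04,0,0,0,0,1],[-0.04,0.04,0,0,0,0,1],[-0.012,0.055,0,0,0,0,1],[-0.012,0.055,0,0,0,0,1],[-0.012,0.055,0,0,0,0,1],[-0.012,0.055,0,0,0,0,1],[-0.012,0.055,0,0,0,0,1],[-0.012,0.055,0,0,0,0,1]]}}

```text
clock: 3.4
ee_pos: [461.6, 97.5, 219.0]
orientation: [0.002, -0.088, 0.996, 0.001]
wrist_force: [0.9, -0.6, -0.6]
finger_gap: 1.001
```

Run:
```python
from h import *
grab("top");grab("side")
r=find("cover","cover",52,h=3,yaw0=.19)
if r:
    q=list(r.values())[0][0]
    plan((q[0],q[1],140,q[2]+np.pi/2),(q[0],q[1],83,q[2]+np.pi/2))
```

```text
cover top+side [488.2 241.1] yaw 0.175 IoU 0.702
cover top [486.4 244.9] yaw 0.216 IoU 0.474
cover side [489.  240.5] yaw 0.183 IoU 0.954
now [461.8  96.4 218.5] jaw 1.749 q1,q6 0.64 -2.03 gap 1.000 F [ 0.5  0.  -0.5] t 3.6
-> (np.float64(488.2311932872575), np.float64(241.10296553606827), 140, np.float64(1.746)) turn [0.02 0.03 0.04] | shift after turn [-0.0641  0.1723  0.0982] | before [-0.0643  0.1719  0.0986] mm [ 26.5 144.7 -78.5]
-> (np.float64(488.2311932872575), np.float64(241.10296553606827), 83, np.float64(1.746)) turn [0. 0. 0.] | shift after turn [0.     0.     0.0712] | before [0.     0.     0.0712] mm [  0.   0. -57.]
```

>>> {"api": "servo_tool", "payload": {"rows": [[-0.013,0.035,0.01,0,0,0.1,1],[-0.013,0.035,0.01,0,0,0,1],[-0.013,0.035,0.02,0,0,0,1],[-0.013,0.035,0.03,0,0,0,1],[-0.012,0.032,0.03,0,0,0,1],[0,0,0.02,0,0,0,1],[0,0,0.02,0,0,0,1],[0,0,0,0,0,0,1]]}}

```text
clock: 4.4
ee_pos: [495.0, 236.8, 106.6]
orientation: [0.004, -0.077, 0.997, 0.001]
wrist_force: [0.0, -1.2, -0.3]
finger_gap: 1.002
```

Run:
```python
from h import *
plan((488.3,241.5,83,.185+np.pi/2))
```

```text
now [495.  236.8 106.6] jaw 1.726 q1,q6 0.82 -2.23 gap 1.002 F [ 0.  -1.2 -0.3] t 4.4
-> (488.3, 241.5, 83, np.float64(1.756)) turn [ 0.03  0.11 -0.37] | shift after turn [0.0071 0.0074 0.0295] | before [0.0076 0.0071 0.0294] mm [ -6.7   4.7 -23.6]
```

>>> {"api": "servo_tool", "payload": {"rows": [[0.0071,0.0074,0,0.03,0.11,-0.37,1],[0,0,0.01,0,0,0,1],[0,0,0.01,0,0,0,1],[0,0,0.009,0,0,0,1],[0,0,0,0,0,0,-1],[0,0,0,0,0,0,-1],[0,0,0,0,0,0,-1],[0,0,0,0,0,0,-1]]}}

```text
clock: 5.2
ee_pos: [490.3, 240.4, 86.0]
orientation: [0.003, -0.092, 0.996, 0.001]
wrist_force: [-1.0, 0.2, -0.2]
finger_gap: 0.332
```

>>> {"api": "servo_tool", "payload": {"rows": [[0,0,0,0,0,0,-1],[0,0,0,0,0,0,-1],[0,0,-0.01,0,0,0,-1],[0,0,-0.02,0,0,0,-1],[0,0,-0.03,0,0,0,-1],[0,0,-0.04,0,0,0,-1],[0,0,-0.03,0,0,0,-1],[0,0,0,0,0,0,-1]]}}

```text
clock: 6.0
ee_pos: [490.0, 239.7, 197.1]
orientation: [0.003, -0.092, 0.996, 0.001]
wrist_force: [-0.0, -0.4, 0.7]
finger_gap: -0.001
```

Run:
```python
from h import *
a=.042+np.pi/2
plan((460,240,200,a),(480,-100,200,a),(451,-367,120,a),(451,-367,34,a))
```

```text
now [490.  239.7 197.1] jaw 1.755 q1,q6 0.83 -2.21 gap -0.001 F [-0.  -0.4  0.7] t 6.0
-> (460, 240, 200, np.float64(1.613)) turn [0.02 0.08 1.77] | shift after turn [ 0.0374  0.002  -0.0036] | before [ 0.0367  0.0073 -0.0039] mm [-30.    0.3   2.9]
-> (480, -100, 200, np.float64(1.613)) turn [0. 0. 0.] | shift after turn [-0.0071 -0.4257  0.    ] | before [-0.0071 -0.4257  0.    ] mm [  20 -340    0]
-> (451, -367, 120, np.float64(1.613)) turn [0. 0. 0.] | shift after turn [ 0.0502 -0.3319  0.1   ] | before [ 0.0502 -0.3319  0.1   ] mm [ -29 -267  -80]
-> (451, -367, 34, np.float64(1.613)) turn [0. 0. 0.] | shift after turn [0.     0.     0.1075] | before [0.     0.     0.1075] mm [  0   0 -86]
```

Run:
```python
from h import *
grab("top");f=grab("side")
find("cover","cover",52,h=3,yaw0=.19)
a=f["pixels"][200:400,160:500,::-1]; cv2.imwrite("pics/s1.png",cv2.resize(a,None,fx=2.3,fy=2.3,interpolation=cv2.INTER_CUBIC))
```

```text
cover top+side [488.8 241.6] yaw 0.183 IoU 0.898
cover top [488.2 244.8] yaw 0.189 IoU 0.866
cover side [489.  240.7] yaw 0.196 IoU 0.974
```

View pics/s1.png

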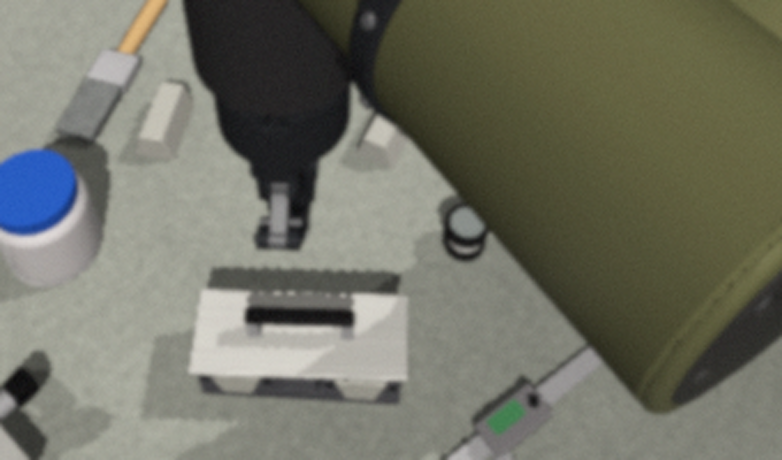

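>>> {"api": "servo_tool", "payload": {"rows": [[0.002,0.002,0,0.02,0.08,0,1],[0,0,0,0,0,0,1],[0,0,0.02,0,0,0,1],[0,0,0.03,0,0,0,1],[0,0,0.03,0,0,0,1],[0,0,0.03,0,0,0,1],[0,0,0.02,0,0,0,1],[0,0,0,0,0,0,1]]}}

```text
clock: 7.0
ee_pos: [481.6, 237.3, 73.6]
orientation: [-0.009, -0.092, 0.996, -0.005]
wrist_force: [0.2, 0.2, -0.4]
finger_gap: 1.0
```

Run:
```python
from h import *
plan((488.5,241.5,82,.187+np.pi/2))
```

```text
now [481.6 237.3  73.6] jaw 1.754 q1,q6 0.83 -2.22 gap 1.000 F [ 0.2  0.2 -0.4] t 7.0
-> (488.5, 241.5, 82, np.float64(1.758)) turn [-0.1  -0.23 -0.04] | shift after turn [-0.0094  0.0035 -0.0105] | before [-0.0092  0.0035 -0.0107] mm [6.9 4.2 8.4]
```

>>> {"api": "servo_tool", "payload": {"rows": [[-0.0094,0.0035,-0.011,-0.1,-0.23,0,1],[0,0,0,0,0,0,1],[0,0,0,0,0,0,-1],[0,0,0,0,0,0,-1],[0,0,0,0,0,0,-1],[0,0,0,0,0,0,-1],[0,0,0,0,0,0,-1],[0,0,0,0,0,0,-1]]}}

```text
clock: 7.8
ee_pos: [490.6, 242.8, 86.3]
orientation: [0.003, -0.092, 0.996, 0.002]
wrist_force: [0.3, -0.3, 0.3]
finger_gap: 0.003
```

>>> {"api": "servo_tool", "payload": {"rows": [[0,0,0,0,0,0,-1],[0,0,0,0,0,0,-1],[0,0,0,0,0,0,-1],[0,0,0,0,0,0,-1],[0,0,0,0,0,0,-1],[0,0,0,0,0,0,-1],[0,0,0,0,0,0,-1],[0,0,0,0,0,0,-1]]}}

```text
clock: 8.6
ee_pos: [490.5, 242.7, 86.1]
orientation: [0.003, -0.092, 0.996, 0.001]
wrist_force: [-0.2, 0.9, 0.2]
finger_gap: -0.002
```

Run:
```python
from h import *
g=grab("top");f=grab("side")
def tool(c):
    return proj(c,np.array([env.observe()["ee_pos"]+[0,0,-17.]]))[0].round(1)
print(tool("top"),tool("side"))
a=f["pixels"][270:400,210:370,::-1]; b=g["pixels"][140:270,140:300,::-1]
cv2.imwrite("pics/s2.png",cv2.resize(np.hstack([a,b]),None,fx=2.45,fy=2.45,interpolation=cv2.INTER_CUBIC))
```

```text
[215.9 206.2] [288.7 342.1]
```

View pics/s2.png

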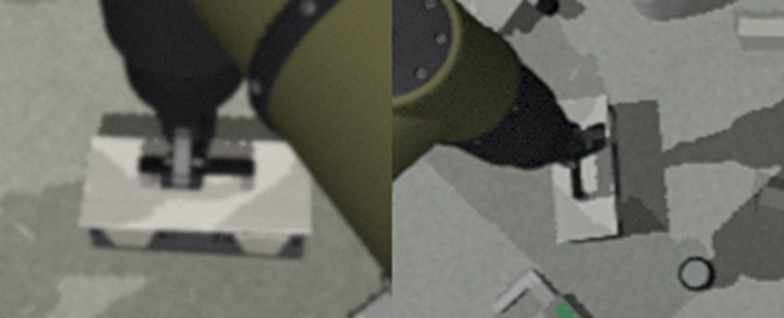

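Run:
```python
from h import *
grab("top");grab("side")
for z in (70,75,80,85,90):print(z,proj("top",np.array([[488.5,241.5,z]])),proj("side",np.array([[488.5,241.5,z]])))
P=[np.c_[C[c]["K"]@C[c]["R"],C[c]["K"]@C[c]["t"]] for c in("top","side")]
X=cv2.triangulatePoints(P[0],P[1],np.array([215.2,205.7]),np.array([290.4,337.4]));print((X[:3]/X[3]).T)
# handle pixels: dark in initial images
for c,(u0,u1,v0,v1) in dict(top=(200,235,185,235),side=(255,325,325,350)).items():
    g=cv2.cvtColor(cv2.imread(f"pics/{c}0.png"),cv2.COLOR_BGR2GRAY)[v0:v1,u0:u1]
    ys,xs=np.nonzero(g<45); print(c,len(xs),xs.min()+u0,xs.max()+u0,xs.mean()+u0,ys.min()+v0,ys.max()+v0,ys.mean()+v0)
```

```text
70 [[216.14131825 206.87640126]] [[289.9566214  341.47857755]]
75 [[215.62421358 206.5248862 ]] [[289.84725335 340.23365241]]
80 [[215.10204746 206.1699305 ]] [[289.73678971 338.97625627]]
85 [[214.57474523 205.8114834 ]] [[289.62521393 337.7062008 ]]
90 [[214.04223074 205.44949313]] [[289.51250914 336.42329383]]
[[488.18691875 240.12323578  83.94721907]]
top 148 212 233 220.18243243243242 185 234 207.65540540540542
side 305 267 320 290.8 325 340 336.55409836065576
```

Run:
```python
from h import *
g=grab("top");f=grab("side")
R=Ro.from_quat(np.roll(env.observe()["orientation"],-1)).as_matrix(); p=env.observe()["ee_pos"]; print(R.round(3))
ims=[]
for c,(u,v) in (("side",(288,335)),("top",(215,203))):
    im=cv2.resize(C[c]["pixels"][v-35:v+35,u-28:u+28,::-1],None,fx=7,fy=7,interpolation=cv2.INTER_CUBIC)
    def pt(X): 
        a=proj(c,np.array([X]))[0]; return tuple(int(t) for t in ((a-[u-28,v-35]+.5)*7))
    cv2.line(im,pt(p+R@[0,0,17]),pt(p+R@[0,0,-50]),(0,0,255),1)
    cv2.line(im,pt(p+R@[0,-40,17]),pt(p+R@[0,40,17]),(0,255,0),1)
    cv2.line(im,pt([488.5+42*np.cos(.187),241+42*np.sin(.187),85]),pt([488.5-42*np.cos(.187),241-42*np.sin(.187),85]),(255,0,0),1)
    ims.append(im)
cv2.imwrite("pics/s3.png",np.hstack(ims))
```

```text
[[-0.983 -0.183  0.005]
 [-0.183  0.983  0.003]
 [-0.006  0.002 -1.   ]]
```

View pics/s3.png

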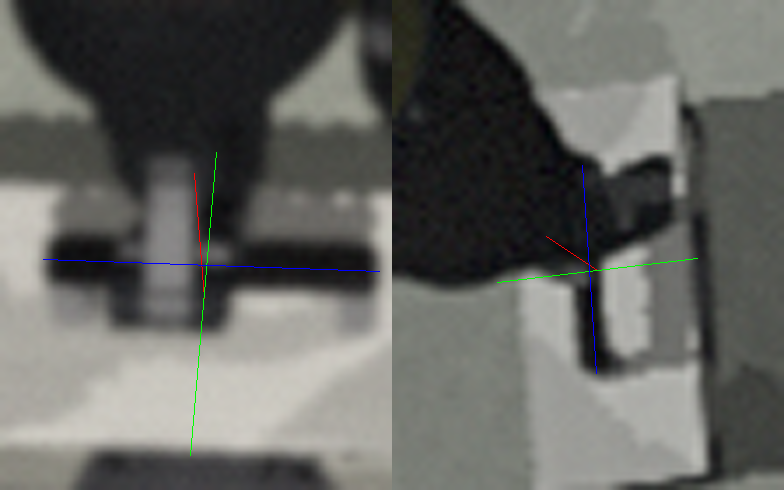

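>>> {"api": "servo_tool", "payload": {"rows": [[0,0,-0.005,0,0,0,-1],[0,0,-0.01,0,0,0,-1],[0,0,-0.01,0,0,0,-1],[0,0,-0.01,0,0,0,-1],[0,0,-0.01,0,0,0,-1],[0,0,0,0,0,0,-1],[0,0,0,0,0,0,-1],[0,0,0,0,0,0,-1]]}}

```text
clock: 9.7
ee_pos: [490.8, 242.9, 126.8]
orientation: [0.004, -0.092, 0.996, 0.002]
wrist_force: [0.1, -0.3, 0.2]
finger_gap: -0.002
```

Run:
```python
from h import *
g=grab("top");f=grab("side")
o=env.observe(); R=Ro.from_quat(np.roll(o["orientation"],-1)).as_matrix(); p=o["ee_pos"]; print(p,o["wrist_force"],o["finger_gap"])
ims=[]
for c,(u,v) in (("side",(288,325)),("top",(213,200))):
    im=cv2.resize(C[c]["pixels"][v-42:v+42,u-38:u+38,::-1],None,fx=5,fy=5,interpolation=cv2.INTER_CUBIC)
    def pt(X): 
        a=proj(c,np.array([X]))[0]; return tuple(int(t) for t in ((a-[u-38,v-42]+.5)*5))
    cv2.line(im,pt(p+R@[0,0,17]),pt(p+R@[0,0,-50]),(0,0,255),1)
    cv2.line(im,pt(p+R@[0,-40,17]),pt(p+R@[0,40,17]),(0,255,0),1)
    cv2.line(im,pt([488.5+42*np.cos(.187),241+42*np.sin(.187),85]),pt([488.5-42*np.cos(.187),241-42*np.sin(.187),85]),(255,0,0),1)
    ims.append(im)
cv2.imwrite("pics/s4.png",np.hstack(ims))
```

```text
[490.67378952 242.7816467  126.49449456] [-0.38027086 -0.27208759  0.86884028] 0.0027191668635904932
```

View pics/s4.png

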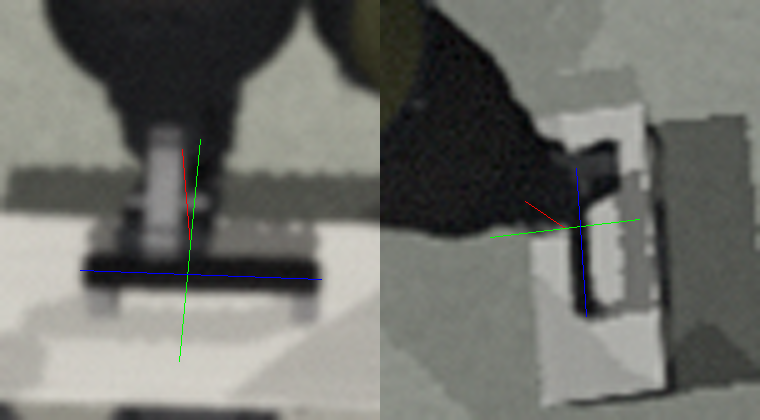

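Tool looks displaced from its reported pose, by about +10 mm in x and perhaps higher too. In the side view the fingers sit near column 285 against 288.7 predicted. The handle wasn't gripped, so I retry lower.

>>> {"api": "servo_tool", "payload": {"rows": [[0.012,0,0,0,0,0,1],[0,0,0,0,0,0,1],[0,0,0,0,0,0,1],[0,0,0,0,0,0,1],[0,0,0.015,0,0,0,1],[0,0,0.015,0,0,0,1],[0,0,0.015,0,0,0,1],[0,0,0,0,0,0,1]]}}

```text
clock: 10.6
ee_pos: [479.5, 240.4, 85.1]
orientation: [0.002, -0.092, 0.996, 0.001]
wrist_force: [0.3, -0.8, 0.6]
finger_gap: 1.0
```

Run:
```python
from h import *
plan((480,241.5,76,.187+np.pi/2))
g=grab("top");f=grab("side")
o=env.observe(); R=Ro.from_quat(np.roll(o["orientation"],-1)).as_matrix(); p=o["ee_pos"]
ims=[]
for c,(u,v) in (("side",(288,325)),("top",(213,200))):
    im=cv2.resize(C[c]["pixels"][v-42:v+42,u-38:u+38,::-1],None,fx=5,fy=5,interpolation=cv2.INTER_CUBIC)
    def pt(X): 
        a=proj(c,np.array([X]))[0]; return tuple(int(t) for t in ((a-[u-38,v-42]+.5)*5))
    cv2.line(im,pt(p+R@[0,0,17]),pt(p+R@[0,0,-50]),(0,0,255),1)
    cv2.line(im,pt(p+R@[0,-42,4]),pt(p+R@[0,42,4]),(0,255,0),1)
    ims.append(im)
cv2.imwrite("pics/s5.png",np.hstack(ims))
```

```text
now [479.5 240.4  85.1] jaw 1.755 q1,q6 0.84 -2.23 gap 1.000 F [ 0.3 -0.8  0.6] t 10.6
-> (480, 241.5, 76, np.float64(1.758)) turn [ 0.03  0.05 -0.04] | shift after turn [-0.0009  0.0012  0.0113] | before [-0.0008  0.0012  0.0114] mm [ 0.5  1.1 -9.1]
```

View pics/s5.png

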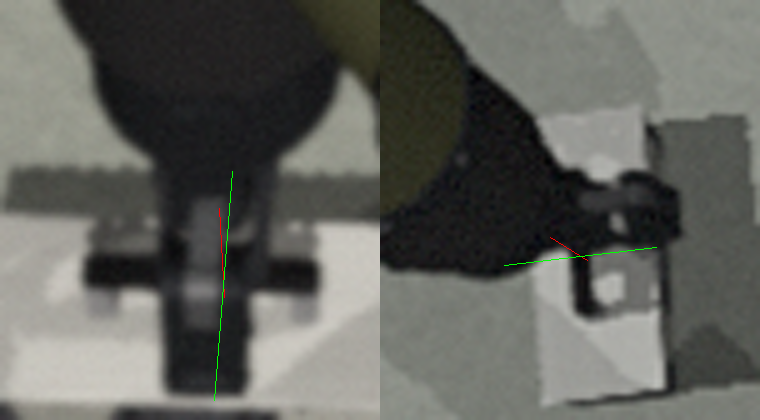

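>>> {"api": "servo_tool", "payload": {"rows": [[0,0,0.005,0,0,0,1],[0,0,0.004,0,0,0,1],[0,0,0,0,0,0,1],[0,0,0,0,0,0,0],[0,0,0,0,0,0,-0.6],[0,0,0,0,0,0,-0.6],[0,0,0,0,0,0,-0.6],[0,0,0,0,0,0,-0.6]]}}

```text
clock: 11.5
ee_pos: [481.6, 241.6, 81.7]
orientation: [0.005, -0.092, 0.996, 0.003]
wrist_force: [0.5, 0.4, -0.3]
finger_gap: 0.199
```

>>> {"api": "servo_tool", "payload": {"rows": [[0,0,0,0,0,0,-0.8],[0,0,0,0,0,0,-0.8],[0,0,0,0,0,0,-1],[0,0,0,0,0,0,-1],[0,0,0,0,0,0,-1],[0,0,0,0,0,0,-1],[0,0,0,0,0,0,-1],[0,0,0,0,0,0,-1]]}}

```text
clock: 12.3
ee_pos: [481.6, 241.6, 81.7]
orientation: [0.005, -0.092, 0.996, 0.003]
wrist_force: [-0.7, 0.0, -0.5]
finger_gap: -0.0
```

>>> {"api": "servo_tool", "payload": {"rows": [[0,0,0.003,0,0,0,-1],[0,0,0.003,0,0,0,-1],[0,0,0.003,0,0,0,-1],[0,0,0.003,0,0,0,-1],[0,0,0.003,0,0,0,-1],[0,0,0.003,0,0,0,-1],[0,0,0.003,0,0,0,-1],[0,0,0.003,0,0,0,-1]]}}

```text
clock: 13.1
ee_pos: [483.9, 242.3, 77.8]
orientation: [0.01, -0.094, 0.996, 0.003]
wrist_force: [-6.8, -2.0, 12.1]
finger_gap: -0.001
```

Run:
```python
from h import *
g=grab("top");f=grab("side")
o=env.observe(); R=Ro.from_quat(np.roll(o["orientation"],-1)).as_matrix(); p=o["ee_pos"];print(p,o["wrist_force"])
ims=[]
for c,(u,v) in (("side",(288,325)),("top",(213,200))):
    im=cv2.resize(C[c]["pixels"][v-42:v+42,u-38:u+38,::-1],None,fx=5,fy=5,interpolation=cv2.INTER_CUBIC)
    def pt(X): 
        a=proj(c,np.array([X]))[0]; return tuple(int(t) for t in ((a-[u-38,v-42]+.5)*5))
    cv2.line(im,pt(p+R@[0,0,17]),pt(p+R@[0,0,-50]),(0,0,255),1)
    ims.append(im)
cv2.imwrite("pics/s6.png",np.hstack(ims))
```

```text
[483.9604056  242.29972944  77.86966826] [-6.33007351 -1.01172216 11.50781402]
```

View pics/s6.png

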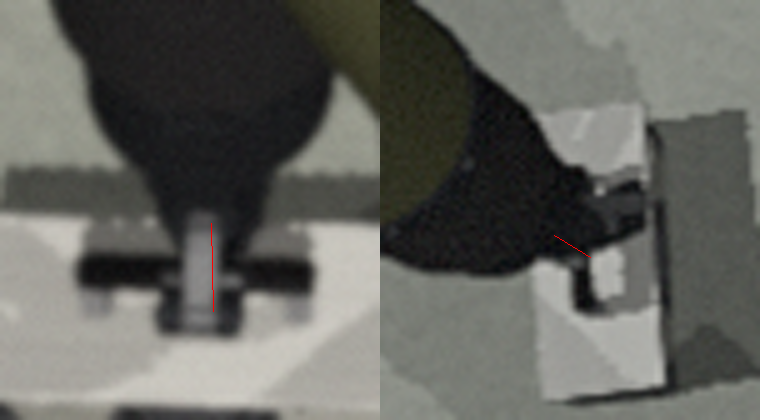

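>>> {"api": "servo_tool", "payload": {"rows": [[0,0,-0.03,0,0,0,-1],[0,0,-0.03,0,0,0,-1],[0,0,-0.03,0,0,0,-1],[0,0,-0.02,0,0,0,-1],[0,0,0,0,0,0,-1],[0,0,0,0,0,0,-1],[0,0,0,0,0,0,-1],[0,0,0,0,0,0,-1]]}}

```text
clock: 14.0
ee_pos: [480.8, 240.9, 165.3]
orientation: [0.008, -0.094, 0.996, 0.002]
wrist_force: [-0.0, -0.2, 0.4]
finger_gap: -0.003
```

Run:
```python
from h import *
plan((520,110,100,.187+np.pi/2),(520,110,30,.187+np.pi/2))
```

```text
now [480.8 240.9 165.3] jaw 1.758 q1,q6 0.84 -2.23 gap -0.003 F [-0.  -0.2  0.4] t 14.0
-> (520, 110, 100, np.float64(1.758)) turn [0.04 0.21 0.01] | shift after turn [-0.0177 -0.1698  0.0816] | before [-0.0162 -0.1701  0.0814] mm [  39.2 -130.9  -65.3]
-> (520, 110, 30, np.float64(1.758)) turn [0. 0. 0.] | shift after turn [0.     0.     0.0875] | before [0.     0.     0.0875] mm [  0   0 -70]
```

>>> {"api": "servo_tool", "payload": {"rows": [[-0.006,-0.057,0.01,0.04,0.2,0,-1],[-0.006,-0.057,0.01,0,0,0,-1],[-0.006,-0.056,0.02,0,0,0,-1],[0,0,0.04,0,0,0,-1],[0,0,0.04,0,0,0,-1],[0,0,0.02,0,0,0,-1],[0,0,0.005,0,0,0,-1],[0,0,0,0,0,0,-1]]}}

```text
clock: 14.8
ee_pos: [518.7, 103.1, 38.5]
orientation: [-0.004, -0.094, 0.996, -0.002]
wrist_force: [0.1, -0.0, 0.4]
finger_gap: 0.004
```

Run:
```python
from h import *
plan((520,110,30,.187+np.pi/2))
```

```text
now [518.7 103.1  38.5] jaw 1.759 q1,q6 0.58 -1.96 gap 0.004 F [ 0.1 -0.   0.4] t 14.8
-> (520, 110, 30, np.float64(1.758)) turn [-0.04 -0.1   0.01] | shift after turn [-0.0031  0.0081  0.0106] | before [-0.0032  0.0082  0.0106] mm [ 1.3  6.9 -8.5]
```

>>> {"api": "servo_tool", "payload": {"rows": [[0,0,0.006,-0.04,-0.1,0,-1],[0,0,0.006,0,0,0,-1],[0,0,0.005,0,0,0,-1],[0,0,0.004,0,0,0,-1],[0,0,0.004,0,0,0,-1],[0,0,0.004,0,0,0,-1],[0,0,0.004,0,0,0,-1],[0,0,0.003,0,0,0,-1]]}}

```text
clock: 15.6
ee_pos: [520.9, 104.9, 11.4]
orientation: [0.003, -0.095, 0.995, 0.001]
wrist_force: [-0.4, 0.8, -0.3]
finger_gap: 0.0
```

Run:
```python
from h import *
g=grab("top");f=grab("side")
plan((520,110,16,.187+np.pi/2))
o=env.observe(); R=Ro.from_quat(np.roll(o["orientation"],-1)).as_matrix(); p=o["ee_pos"]
ims=[]
for c in ("side","top"):
    u,v=proj(c,np.array([p]))[0].astype(int); v-=8
    im=cv2.resize(C[c]["pixels"][v-38:v+38,u-38:u+38,::-1],None,fx=5,fy=5,interpolation=cv2.INTER_CUBIC)
    def pt(X): 
        a=proj(c,np.array([X]))[0]; return tuple(int(t) for t in ((a-[u-38,v-38]+.5)*5))
    cv2.line(im,pt(p+R@[0,0,17]),pt(p+R@[0,0,-50]),(0,0,255),1)
    cv2.line(im,pt(p+R@[0,-20,17]),pt(p+R@[0,20,17]),(0,255,0),1)
    cv2.line(im,pt(p+R@[-11,0,17]),pt(p+R@[11,0,17]),(255,0,0),1)
    ims.append(im)
cv2.imwrite("pics/s7.png",np.hstack(ims))
```

```text
now [520.6 104.8  11.2] jaw 1.761 q1,q6 0.58 -1.96 gap 0.001 F [-0.6 -0.2 -0.1] t 15.7
-> (520, 110, 16, np.float64(1.758)) turn [0.02 0.07 0.03] | shift after turn [-0.0004  0.0065 -0.006 ] | before [-0.0005  0.0065 -0.006 ] mm [-0.6  5.2  4.8]
```

View pics/s7.png

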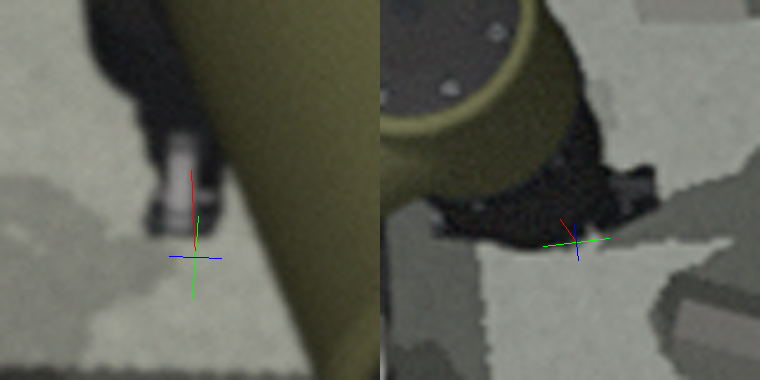

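Reported TCP is at 11 mm, yet there's no contact and the fingertips appear about 25 mm above their prediction. So the reported pose has an offset, which I measure by touching the bench.

>>> {"api": "servo_tool", "payload": {"rows": [[0,0,0.004,0,0,0,-1],[0,0,0.004,0,0,0,-1],[0,0,0.004,0,0,0,-1],[0,0,0.004,0,0,0,-1],[0,0,0.003,0,0,0,-1],[0,0,0.003,0,0,0,-1],[0,0,0.003,0,0,0,-1],[0,0,0.003,0,0,0,-1]]}}

```text
clock: 16.5
ee_pos: [521.2, 104.9, -12.2]
orientation: [0.003, -0.095, 0.995, 0.001]
wrist_force: [-12.3, 0.8, 20.0]
finger_gap: -0.003
```

>>> {"api": "servo_tool", "payload": {"rows": [[0,0,-0.03,0,0,0,-1],[0,0,-0.03,0,0,0,-1],[0,0,-0.02,0,0,0,-1],[0,0,0,0,0,0,-1],[-0.02,-0.05,0,0,0,0,-1],[-0.02,-0.05,0,0,0,0,-1],[-0.02,-0.05,0,0,0,0,-1],[-0.02,-0.05,0,0,0,0,-1]]}}

```text
clock: 17.3
ee_pos: [615.2, -39.6, 51.5]
orientation: [0.003, -0.1, 0.995, 0.002]
wrist_force: [0.5, 0.4, 0.2]
finger_gap: -0.004
```

Run:
```python
from h import *
plan((650,-80,5,.187+np.pi/2))
print(env.observe()["q"].round(4))
```

```text
now [615.2 -39.6  51.5] jaw 1.771 q1,q6 0.26 -1.63 gap -0.004 F [0.5 0.4 0.2] t 17.3
-> (650, -80, 5, np.float64(1.758)) turn [0.04 0.08 0.16] | shift after turn [-0.0333 -0.0578  0.0581] | before [-0.0322 -0.0584  0.0581] mm [ 34.8 -40.4 -46.5]
[ 0.2584  0.1227 -0.1333 -0.003  -1.3079 -1.6286]
```

>>> {"api": "servo_tool", "payload": {"rows": [[-0.016,-0.029,0.02,0.04,0.08,0.16,-1],[-0.016,-0.029,0.02,0,0,0,-1],[0,0,0.012,0,0,0,-1],[0,0,0.004,0,0,0,-1],[0,0,0.004,0,0,0,-1],[0,0,0.004,0,0,0,-1],[0,0,0.004,0,0,0,-1],[0,0,0.003,0,0,0,-1]]}}

```text
clock: 18.1
ee_pos: [650.1, -85.3, -12.1]
orientation: [-0.002, -0.091, 0.996, -0.0]
wrist_force: [-7.1, -0.6, 10.7]
finger_gap: -0.005
```

>>> {"api": "servo_tool", "payload": {"rows": [[0,0,0.003,0,0,0,-1],[0,0,0.003,0,0,0,-1],[0,0,0.003,0,0,0,-1],[0,0,0.003,0,0,0,-1],[0,0,0.003,0,0,0,-1],[0,0,0.003,0,0,0,-1],[0,0,0.003,0,0,0,-1],[0,0,0.003,0,0,0,-1]]}}

```text
clock: 18.9
ee_pos: [650.8, -85.4, -12.1]
orientation: [0.001, -0.095, 0.995, -0.004]
wrist_force: [-5.2, 0.9, 7.5]
finger_gap: -0.002
```

Run:
```python
from h import *
plan((400,-60,5,.187+np.pi/2))
print(env.observe()["q"].round(4))
g=grab("top","pics/top_far.png");f=grab("side","pics/side_far.png")
```

```text
now [650.8 -85.4 -12.1] jaw 1.761 q1,q6 0.18 -1.56 gap -0.002 F [-5.2  0.9  7.5] t 18.9
-> (400, -60, 5, np.float64(1.758)) turn [-0.11  0.02  0.04] | shift after turn [ 0.3022  0.0895 -0.0214] | before [ 0.3019  0.0902 -0.0227] mm [-250.8   25.4   17.1]
[ 0.1784  0.2727 -0.0862  0.0091 -1.2099 -1.5625]
```

Run:
```python
from h import *
g=grab("top");f=grab("side")
o=env.observe(); R=Ro.from_quat(np.roll(o["orientation"],-1)).as_matrix(); p=o["ee_pos"]+[0,0,28.5]
ims=[]
for c in ("side","top"):
    u,v=proj(c,np.array([p]))[0].astype(int); v-=12
    im=cv2.resize(C[c]["pixels"][v-32:v+32,u-32:u+32,::-1],None,fx=6,fy=6,interpolation=cv2.INTER_CUBIC)
    def pt(X): 
        a=proj(c,np.array([X]))[0]; return tuple(int(t) for t in ((a-[u-32,v-32]+.5)*6))
    cv2.line(im,pt(p+R@[0,0,17]),pt(p+R@[0,0,-100]),(0,0,255),1)
    cv2.line(im,pt(p+R@[0,-20,17]),pt(p+R@[0,20,17]),(0,255,0),1)
    cv2.line(im,pt(p+R@[-11,0,17]),pt(p+R@[11,0,17]),(255,0,0),1)
    for z in (-56,-80): 
        b=[pt(p+R@[sx*38,sy*42.5,z]) for sx,sy in((1,1),(1,-1),(-1,-1),(-1,1))]; cv2.polylines(im,[np.array(b)],True,(0,255,255),1)
    ims.append(im)
cv2.imwrite("pics/s8.png",np.hstack(ims))
```

```text
(no output)
```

View pics/s8.png

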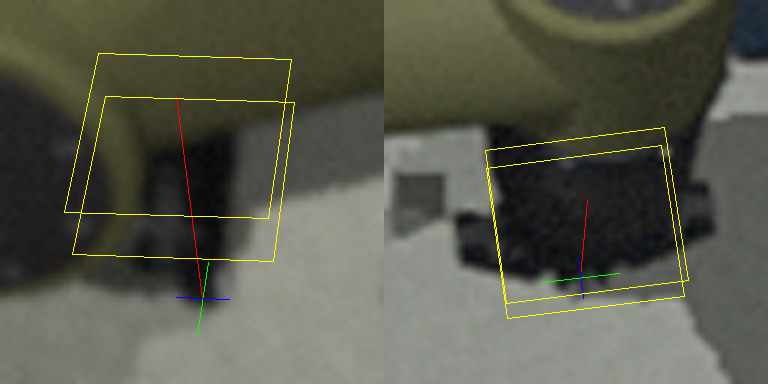

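Contact shows the reported z reads about 28.5 mm below the true height, and it's the same at both radii. So the earlier grasps closed above the handle. I go back and grip about 28 mm lower.

>>> {"api": "servo_tool", "payload": {"rows": [[0,0,-0.03,-0.11,0.02,0,1],[0,0,-0.05,0,0,0,1],[0,0,-0.05,0,0,0,1],[0,0,-0.03,0,0,0,1],[0,0,0,0,0,0,1],[0.0165,0.055,0,0,0,0,1],[0.0165,0.055,0,0,0,0,1],[0.0165,0.055,0,0,0,0,1]]}}

```text
clock: 19.9
ee_pos: [585.9, 38.0, 122.0]
orientation: [0.002, -0.092, 0.996, 0.0]
wrist_force: [-0.1, 0.1, 1.0]
finger_gap: 0.999
```

>>> {"api": "servo_tool", "payload": {"rows": [[0.0165,0.055,0,0,0,0,1],[0.0165,0.055,0,0,0,0,1],[0.0165,0.055,0,0,0,0,1],[0.0165,0.055,0,0,0,0,1],[0.0165,0.05,0,0,0,0,1],[0,0,0,0,0,0,1],[0,0,0,0,0,0,1],[0,0,0,0,0,0,1]]}}

```text
clock: 20.7
ee_pos: [470.8, 250.7, 119.3]
orientation: [0.002, -0.097, 0.995, 0.002]
wrist_force: [0.1, -0.3, 0.7]
finger_gap: 1.004
```

Run:
```python
from h import *
grab("top");grab("side")
find("cover","cover",52,h=3,yaw0=.19)
plan((483,241.5,54,.19+np.pi/2))
```

```text
cover top+side [490.9 242.7] yaw 0.187 IoU 0.740
cover top [490.6 244.2] yaw 0.202 IoU 0.754
cover side [491.2 241.4] yaw 0.193 IoU 0.748
now [471.3 250.  119.4] jaw 1.764 q1,q6 0.87 -2.24 gap 1.000 F [-0.   1.  -0.1] t 20.9
-> (483, 241.5, 54, np.float64(1.761)) turn [0.04 0.07 0.04] | shift after turn [-0.0123 -0.0132  0.0818] | before [-0.0118 -0.0135  0.0818] mm [ 11.7  -8.5 -65.4]
```

>>> {"api": "servo_tool", "payload": {"rows": [[-0.012,-0.013,0,0.04,0.07,0.04,1],[0,0,0,0,0,0,1],[0,0,0.02,0,0,0,1],[0,0,0.03,0,0,0,1],[0,0,0.02,0,0,0,1],[0,0,0.01,0,0,0,1],[0,0,0,0,0,0,1],[0,0,0,0,0,0,1]]}}

```text
clock: 21.7
ee_pos: [483.4, 238.4, 50.2]
orientation: [-0.001, -0.091, 0.996, 0.0]
wrist_force: [0.6, 0.3, 0.5]
finger_gap: 0.998
```

>>> {"api": "servo_tool", "payload": {"rows": [[0,0,0,0,0,0,-1],[0,0,0,0,0,0,-1],[0,0,0,0,0,0,-1],[0,0,0,0,0,0,-1],[0,0,0,0,0,0,-1],[0,0,0,0,0,0,-1],[0,0,0,0,0,0,-1],[0,0,0,0,0,0,-1]]}}

```text
clock: 22.5
ee_pos: [484.6, 239.7, 53.3]
orientation: [0.001, -0.091, 0.996, 0.002]
wrist_force: [0.2, -0.8, -0.6]
finger_gap: 0.129
```

>>> {"api": "servo_tool", "payload": {"rows": [[0,0,-0.01,0,0,0,-1],[0,0,-0.02,0,0,0,-1],[0,0,-0.03,0,0,0,-1],[0,0,-0.03,0,0,0,-1],[0,0,-0.02,0,0,0,-1],[0,0,0,0,0,0.45,-1],[0,0,0,0,0,0.45,-1],[0,0,0,0,0,0.45,-1]]}}

```text
clock: 23.3
ee_pos: [482.5, 238.1, 144.6]
orientation: [-0.002, -0.036, 0.999, 0.0]
wrist_force: [-0.1, -0.3, -1.9]
finger_gap: 0.125
```

Run:
```python
from h import *
a=.042+np.pi/2
plan((475,-60,140,a),(444,-369,80,a),(444,-369,4.5,a))
f=grab("top");g=grab("side")
u=f["pixels"][90:310,160:460,::-1];v=g["pixels"][100:400,180:480,::-1]
cv2.imwrite("pics/l1.png",np.hstack([cv2.resize(u,(409,300)),v]))
find("cover","cover",env.observe()["ee_pos"][2]-1.3,h=3,yaw0=.05)
```

```text
now [482.5 238.1 144.6] jaw 1.642 q1,q6 0.83 -2.33 gap 0.125 F [-0.1 -0.3 -1.9] t 23.3
-> (475, -60, 140, np.float64(1.613)) turn [ 0.01 -0.04  0.36] | shift after turn [ 0.025  -0.3719  0.0057] | before [ 0.0358 -0.3711  0.0054] mm [  -7.5 -298.1   -4.6]
-> (444, -369, 80, np.float64(1.613)) turn [0. 0. 0.] | shift after turn [ 0.0549 -0.3843  0.075 ] | before [ 0.0549 -0.3843  0.075 ] mm [ -31 -309  -60]
-> (444, -369, 4.5, np.float64(1.613)) turn [0. 0. 0.] | shift after turn [0.     0.     0.0944] | before [0.     0.     0.0944] mm [  0.    0.  -75.5]
cover top+side [488.7 237.3] yaw 0.077 IoU 0.724
cover top [488.2 237.9] yaw 0.061 IoU 0.629
cover side [489.1 237.3] yaw 0.082 IoU 0.826
```

View pics/l1.png

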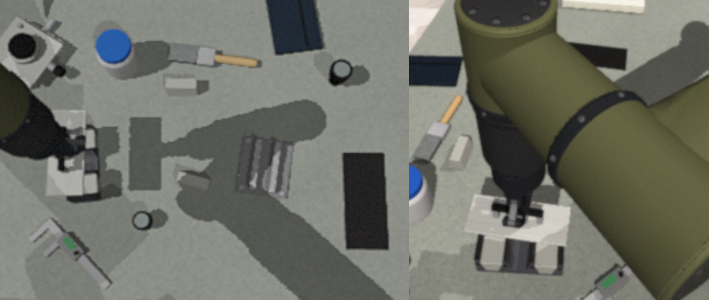

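The cover is lifted and held. The mould shows bars in its two outer troughs with the middle one empty, so there are four bars and two layers. Carrying the cover to the mat.

>>> {"api": "servo_tool", "payload": {"rows": [[0.003,-0.03,0,0,0,0.36,-1],[0.003,-0.048,0,0,0,0,-1],[0.003,-0.048,0,0,0,0,-1],[0.003,-0.048,0,0,0,0,-1],[0.003,-0.05,0,0,0,0,-1],[0.003,-0.05,0,0,0,0,-1],[0.003,-0.05,0,0,0,0,-1],[0.004,-0.048,0,0,0,0,-1]]}}

```text
clock: 24.3
ee_pos: [475.9, -66.8, 142.9]
orientation: [-0.003, -0.03, 1.0, -0.0]
wrist_force: [0.3, 1.0, -1.8]
finger_gap: 0.124
```

>>> {"api": "servo_tool", "payload": {"rows": [[0.007,-0.05,0.005,0,0,0,-1],[0.007,-0.05,0.008,0,0,0,-1],[0.007,-0.05,0.01,0,0,0,-1],[0.007,-0.05,0.01,0,0,0,-1],[0.007,-0.05,0.01,0,0,0,-1],[0.007,-0.05,0.01,0,0,0,-1],[0.007,-0.03,0.01,0,0,0,-1],[0,0,0,0,0,0,-1]]}}

```text
clock: 25.1
ee_pos: [448.6, -347.5, 90.5]
orientation: [-0.003, -0.032, 0.999, 0.0]
wrist_force: [-0.4, 0.8, -2.2]
finger_gap: 0.132
```

Run:
```python
from h import *
a=.042+np.pi/2
plan((444.7,-367.5,4.5,a))
grab("top");grab("side")
find("cover","cover",env.observe()["ee_pos"][2]-1.3,h=3,yaw0=.05)
```

```text
now [ 448.6 -347.5   90.5] jaw 1.634 q1,q6 -0.30 -1.20 gap 0.132 F [-0.4  0.8 -2.2] t 25.1
-> (444.7, -367.5, 4.5, np.float64(1.613)) turn [ 0.01 -0.08  0.26] | shift after turn [ 0.0059 -0.0248  0.1075] | before [ 0.0057 -0.0247  0.1075] mm [ -3.9 -20.  -86. ]
cover top+side [ 454.1 -345.2] yaw 0.063 IoU 0.695
cover top [ 452.  -342.5] yaw 0.106 IoU 0.570
cover side [ 455.2 -347.4] yaw 0.056 IoU 0.858
```

>>> {"api": "servo_tool", "payload": {"rows": [[0.006,-0.025,0,0.01,-0.08,0.26,-1],[0,0,0.015,0,0,0,-1],[0,0,0.025,0,0,0,-1],[0,0,0.025,0,0,0,-1],[0,0,0.02,0,0,0,-1],[0,0,0.005,0,0,0,-1],[0,0,0,0,0,0,-1],[0,0,0,0,0,0,-1]]}}

```text
clock: 26.1
ee_pos: [453.5, -358.2, 23.0]
orientation: [0.006, -0.03, 1.0, -0.002]
wrist_force: [-0.1, 0.5, -2.8]
finger_gap: 0.125
```

Run:
```python
from h import *
plan((445,-368,4.5,.042+np.pi/2))
```

```text
now [ 453.5 -358.2   23. ] jaw 1.631 q1,q6 -0.32 -1.19 gap 0.125 F [-0.1  0.5 -2.8] t 26.1
-> (445, -368, 4.5, np.float64(1.613)) turn [-0.05  0.16  0.22] | shift after turn [ 0.0112 -0.0118  0.0231] | before [ 0.0117 -0.0115  0.023 ] mm [ -8.5  -9.8 -18.5]
```

>>> {"api": "servo_tool", "payload": {"rows": [[0.011,-0.012,0,-0.03,0.1,0.2,-1],[0,0,0,0,0,0,-1],[0,0,0.007,0,0,0,-1],[0,0,0.006,0,0,0,-1],[0,0,0.004,0,0,0,-1],[0,0,0.003,0,0,0,-1],[0,0,0.003,0,0,0,-1],[0,0,0.002,0,0,0,-1]]}}

```text
clock: 26.9
ee_pos: [446.7, -369.5, 4.7]
orientation: [0.004, -0.022, 1.0, -0.002]
wrist_force: [0.5, -0.9, -2.0]
finger_gap: 0.124
```

Run:
```python
from h import *
plan((445,-368,4.5,.042+np.pi/2))
```

```text
now [ 446.7 -369.5    4.7] jaw 1.614 q1,q6 -0.35 -1.18 gap 0.124 F [ 0.5 -0.9 -2. ] t 26.9
-> (445, -368, 4.5, np.float64(1.613)) turn [-0.05  0.11  0.02] | shift after turn [0.002  0.002  0.0002] | before [0.002  0.002  0.0002] mm [-1.7  1.5 -0.2]
```

>>> {"api": "servo_tool", "payload": {"rows": [[0,0,0.002,0,0,0,-1],[0,0,0.002,0,0,0,-1],[0,0,0.002,0,0,0,-1],[0,0,0.001,0,0,0,-1],[0,0,0.001,0,0,0,-1],[0,0,0,0,0,0,-1],[0,0,0,0,0,0,-1],[0,0,0,0,0,0,-1]]}}

```text
clock: 27.7
ee_pos: [447.9, -370.9, 4.3]
orientation: [0.005, -0.023, 1.0, -0.004]
wrist_force: [-0.4, 0.7, 2.2]
finger_gap: 0.129
```

>>> {"api": "servo_tool", "payload": {"rows": [[0,0,0,0,0,0,0],[0,0,0,0,0,0,0.5],[0,0,0,0,0,0,1],[0,0,-0.01,0,0,0,1],[0,0,-0.03,0,0,0,1],[0,0,-0.04,0,0,0,1],[0,0,-0.04,0,0,0,1],[0,0,-0.02,0,0,0,1]]}}

```text
clock: 28.5
ee_pos: [445.5, -369.7, 118.4]
orientation: [0.003, -0.023, 1.0, -0.003]
wrist_force: [0.5, -0.1, -0.7]
finger_gap: 1.003
```

Run:
```python
from h import *
f=grab("top");g=grab("side")
find("cover","cover",3,h=3,yaw0=.05)
find("mould","mould",0,h=50,yaw0=.19)
for n in [(467,5),(681,47)]: find("bar","bar_a1",0,near=n,yaw0=1.5)
for c in C:
    r=nets.regions_of(c,"bar_b1"); print(c,[(round(d["p"],2),back(c,d["point"],50)[:2].round(1),int(d["region"].sum())) for d in r])
u=f["pixels"][90:310,160:460,::-1];v=g["pixels"][100:400,100:480,::-1]
cv2.imwrite("pics/l2.png",np.hstack([cv2.resize(u,(409,300)),v]))
plan((467,5.2,60,1.38))
```

```text
cover top+side [ 453.6 -370.2] yaw 0.031 IoU 0.801
cover top [ 451.1 -367.6] yaw 0.033 IoU 0.717
cover side [ 455.  -373.3] yaw 0.045 IoU 0.947
mould top+side [488.  242.8] yaw 0.177 IoU 0.465
mould top [487.7 243.8] yaw 0.165 IoU 0.473
mould side [488.4 241.3] yaw 0.177 IoU 0.461
bar top+side [467.4   4. ] yaw 1.362 IoU 0.911
bar top [467.4   5.2] yaw 1.364 IoU 0.913
bar side [467.3   2. ] yaw 1.357 IoU 0.944
bar top+side [680.7  46.9] yaw 1.626 IoU 0.896
bar top [680.   48.2] yaw 1.593 IoU 0.916
bar side [682.6  44.4] yaw 1.630 IoU 0.943
top [(0.83, array([449.7, 232.2]), 361), (0.56, array([534. , 262.8]), 342)]
side [(0.97, array([536.9, 258.6]), 909), (0.61, array([437.7, 238.1]), 940)]
now [ 444.4 -368.8  113.8] jaw 1.616 q1,q6 -0.34 -1.18 gap 0.998 F [ 0.7 -0.8  1. ] t 29.1
-> (467, 5.2, 60, np.float64(1.38)) turn [-0.04  0.03  2.95] | shift after turn [0.0609 0.4644 0.0672] | before [-0.0492  0.466   0.0658] mm [ 22.6 374.  -53.8]
```

View pics/l2.png

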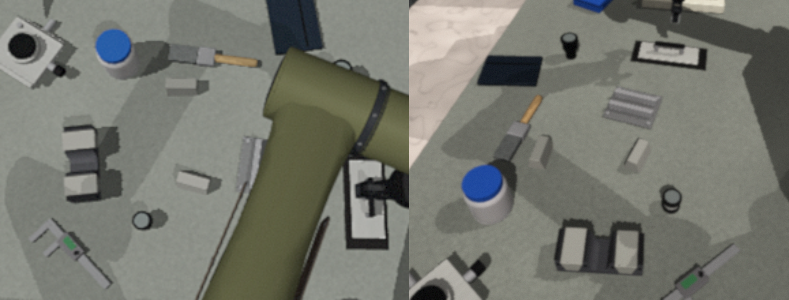

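>>> {"api": "servo_tool", "payload": {"rows": [[0,0,0,0,0,0.8,1],[0,0,0,0,0,0.8,1],[0,0,0,0,0,0.8,1],[0,0,0,0,0,0.55,1],[0,0,0,0,0,0,1],[0.009,0.055,0,0,0,0,1],[0.009,0.055,0,0,0,0,1],[0.009,0.055,0,0,0,0,1]]}}

```text
clock: 29.9
ee_pos: [447.8, -235.6, 110.4]
orientation: [-0.001, 0.102, 0.995, -0.002]
wrist_force: [1.0, -0.6, 0.3]
finger_gap: 1.001
```

>>> {"api": "servo_tool", "payload": {"rows": [[0.009,0.055,0,0,0,0,1],[0.009,0.055,0,0,0,0,1],[0.009,0.055,0,0,0,0,1],[0.009,0.055,0.01,0,0,0,1],[0.009,0.05,0.02,0,0,0,1],[0,0,0.03,0,0,0,1],[0,0,0.02,0,0,0,1],[0,0,0,0,0,0,1]]}}

```text
clock: 30.7
ee_pos: [455.5, -2.5, 45.7]
orientation: [0.002, 0.093, 0.996, 0.0]
wrist_force: [-0.5, -0.5, -0.9]
finger_gap: 0.999
```

Run:
```python
from h import *
plan((461.4,2.5,-17.5,1.362))
```

```text
now [455.5  -2.5  45.7] jaw 1.385 q1,q6 0.44 -2.20 gap 0.999 F [-0.5 -0.5 -0.9] t 30.7
-> (461.4, 2.5, -17.5, np.float64(1.362)) turn [0.01 0.05 0.29] | shift after turn [-0.0059  0.0077  0.0789] | before [-0.0058  0.0075  0.079 ] mm [  5.9   5.  -63.2]
```

>>> {"api": "servo_tool", "payload": {"rows": [[-0.006,0.0077,0,0,0,0.29,1],[0,0,0,0,0,0,1],[0,0,0,0,0,0,1],[0,0,0,0,0,0,1],[0,0,0,0,0,0,1],[0,0,0,0,0,0,1],[0,0,0,0,0,0,1],[0,0,0,0,0,0,1]]}}

```text
clock: 31.5
ee_pos: [463.9, 2.0, 49.9]
orientation: [0.004, 0.106, 0.994, 0.001]
wrist_force: [0.0, 0.1, 0.0]
finger_gap: 1.001
```

Run:
```python
from h import *
plan((461.4,2.5,-17.5,1.362))
```

```text
now [463.9   2.   49.9] jaw 1.359 q1,q6 0.44 -2.23 gap 1.001 F [0.  0.1 0. ] t 31.5
-> (461.4, 2.5, -17.5, np.float64(1.362)) turn [ 0.03  0.11 -0.03] | shift after turn [0.0033 0.     0.0842] | before [ 0.004  -0.0002  0.0842] mm [ -2.5   0.5 -67.4]
```

>>> {"api": "servo_tool", "payload": {"rows": [[0.0033,0,0.01,0.02,0.08,0,1],[0,0,0.02,0,0,0,1],[0,0,0.025,0,0,0,1],[0,0,0.015,0,0,0,1],[0,0,0.005,0,0,0,1],[0,0,0,0,0,0,1],[0,0,0,0,0,0,1],[0,0,0,0,0,0,1]]}}

```text
clock: 32.3
ee_pos: [461.2, 2.7, -12.8]
orientation: [0.001, 0.105, 0.994, 0.0]
wrist_force: [-0.7, 0.2, 0.6]
finger_gap: 1.0
```

Run:
```python
from h import *
plan((461.4,2.5,-17.5,1.362))
```

```text
now [461.2   2.7 -12.8] jaw 1.360 q1,q6 0.45 -2.23 gap 1.000 F [-0.7  0.2  0.6] t 32.3
-> (461.4, 2.5, -17.5, np.float64(1.362)) turn [ 0.01  0.02 -0.03] | shift after turn [-0.0003 -0.0002  0.0058] | before [-0.0003 -0.0002  0.0058] mm [ 0.2 -0.2 -4.7]
```

>>> {"api": "servo_tool", "payload": {"rows": [[0,0,0.005,0,0,0,1],[0,0,0,0,0,0,1],[0,0,0,0,0,0,-1],[0,0,0,0,0,0,-1],[0,0,0,0,0,0,-1],[0,0,0,0,0,0,-1],[0,0,0,0,0,0,-1],[0,0,0,0,0,0,-1]]}}

```text
clock: 33.1
ee_pos: [462.7, 3.4, -15.1]
orientation: [0.003, 0.105, 0.994, 0.001]
wrist_force: [0.2, 1.5, -0.2]
finger_gap: 0.781
```

>>> {"api": "servo_tool", "payload": {"rows": [[0,0,0,0,0,0,-1],[0,0,-0.01,0,0,0,-1],[0,0,-0.02,0,0,0,-1],[0,0,-0.03,0,0,0,-1],[0,0,-0.03,0,0,0,-1],[0,0,-0.02,0,0,0,-1],[0,0,0,0,0,0,-1],[0,0,0,0,0,0,-1]]}}

```text
clock: 33.9
ee_pos: [454.5, 2.0, 67.8]
orientation: [-0.007, 0.107, 0.994, -0.001]
wrist_force: [-0.2, -0.0, -6.6]
finger_gap: 0.783
```

Run:
```python
from h import *
plan((488.1,-146.7,50,1.484))
```

```text
now [454.5   2.   67.8] jaw 1.357 q1,q6 0.45 -2.23 gap 0.783 F [-0.2 -0.  -6.6] t 33.9
-> (488.1, -146.7, 50, np.float64(1.484)) turn [-0.02 -0.19 -1.58] | shift after turn [-0.0579 -0.1815  0.0223] | before [-0.0807 -0.1727  0.0216] mm [  33.6 -148.7  -17.8]
```

>>> {"api": "servo_tool", "payload": {"rows": [[-0.01,0,0,0,-0.08,-0.8,-1],[-0.011,-0.03,0,0,0,-0.8,-1],[-0.012,-0.05,0,0,0,0,-1],[-0.012,-0.05,0,0,0,0,-1],[-0.012,-0.045,0.01,0,0,0,-1],[0,0,0.01,0,0,0,-1],[0,0,0,0,0,0,-1],[0,0,0,0,0,0,-1]]}}

```text
clock: 34.7
ee_pos: [479.6, -146.9, 36.9]
orientation: [-0.015, 0.04, 0.999, 0.0]
wrist_force: [-0.4, -0.3, -5.7]
finger_gap: 0.783
```

>>> {"api": "servo_tool", "payload": {"rows": [[0,0,0,0,0,0,-1],[0,0,0,0,0,0,-1],[0,0,0,0,0,0,-1],[0,0,0,0,0,0,-1],[0,0,0,0,0,0,-1],[0,0,0,0,0,0,-1],[0,0,0,0,0,0,-1],[0,0,0,0,0,0,-1]]}}

```text
clock: 35.5
ee_pos: [480.4, -143.6, 38.1]
orientation: [-0.014, 0.037, 0.999, 0.001]
wrist_force: [-0.8, -0.1, -5.8]
finger_gap: 0.786
```

Run:
```python
from h import *
plan((488.1,-146.7,11,1.484))
f=grab("top");g=grab("side")
p=env.observe()["ee_pos"]
find("bar","bar_a1",p[2]+15.1,near=p[:2],yaw0=1.484)
u=f["pixels"][160:260,300:400,::-1];v=g["pixels"][150:250,270:370,::-1]
cv2.imwrite("pics/l3.png",cv2.resize(np.hstack([u,v]),None,fx=4,fy=4))
```

```text
now [ 480.4 -143.6   38.1] jaw 1.497 q1,q6 0.11 -1.75 gap 0.786 F [-0.8 -0.1 -5.8] t 35.5
-> (488.1, -146.7, 11, np.float64(1.484)) turn [-0.   -0.34  0.16] | shift after turn [-0.0099 -0.003   0.0339] | before [-0.0108 -0.0031  0.0336] mm [  7.7  -3.1 -27.1]
bar side [ 480.5 -159. ] yaw 1.543 IoU 0.134
```

View pics/l3.png

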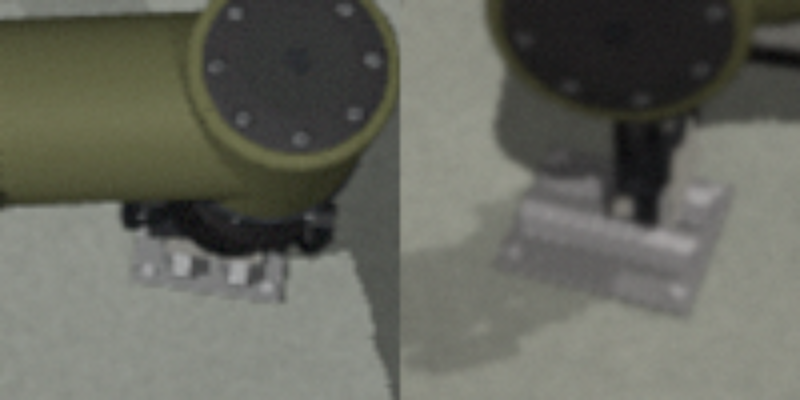

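>>> {"api": "servo_tool", "payload": {"rows": [[-0.01,-0.003,0,0,-0.3,0.1,-1],[0,0,0,0,0,0,-1],[0,0,0,0,0,0,-1],[0,0,0,0,0,0,-1],[0,0,0,0,0,0,-1],[0,0,0,0,0,0,-1],[0,0,0,0,0,0,-1],[0,0,0,0,0,0,-1]]}}

```text
clock: 36.5
ee_pos: [488.6, -147.1, 37.5]
orientation: [-0.001, 0.041, 0.999, -0.0]
wrist_force: [-0.3, 0.1, -5.8]
finger_gap: 0.784
```

Run:
```python
from h import *
plan((488.1,-146.7,11,1.484))
```

```text
now [ 488.6 -147.1   37.5] jaw 1.488 q1,q6 0.10 -1.76 gap 0.784 F [-0.3  0.1 -5.8] t 36.5
-> (488.1, -146.7, 11, np.float64(1.484)) turn [-0.   -0.03  0.05] | shift after turn [0.0007 0.0004 0.0332] | before [0.0006 0.0004 0.0332] mm [ -0.5   0.4 -26.5]
```

>>> {"api": "servo_tool", "payload": {"rows": [[0,0,0.007,0,0,0,-1],[0,0,0.008,0,0,0,-1],[0,0,0.006,0,0,0,-1],[0,0,0.003,0,0,0,-1],[0,0,0.002,0,0,0,-1],[0,0,0,0,0,0,-1],[0,0,0,0,0,0,-1],[0,0,0,0,0,0,-1]]}}

```text
clock: 37.3
ee_pos: [488.2, -147.1, 14.2]
orientation: [-0.002, 0.041, 0.999, -0.0]
wrist_force: [0.2, 0.2, -5.6]
finger_gap: 0.781
```

>>> {"api": "servo_tool", "payload": {"rows": [[0,0,0.002,0,0,0,-1],[0,0,0.002,0,0,0,-1],[0,0,0.002,0,0,0,-1],[0,0,0,0,0,0,-1],[0,0,0,0,0,0,-1],[0,0,0,0,0,0,-1],[0,0,0,0,0,0,-1],[0,0,0,0,0,0,-1]]}}

```text
clock: 38.1
ee_pos: [489.2, -147.2, 11.0]
orientation: [-0.0, 0.041, 0.999, -0.0]
wrist_force: [-0.1, 0.5, -4.5]
finger_gap: 0.785
```

Run:
```python
from h import *
plan((488.1,-146.7,11,1.484))
```

```text
now [ 489.2 -147.2   11. ] jaw 1.488 q1,q6 0.10 -1.76 gap 0.785 F [-0.1  0.5 -4.5] t 38.1
-> (488.1, -146.7, 11, np.float64(1.484)) turn [-0.01 -0.    0.06] | shift after turn [0.0015 0.0005 0.0001] | before [0.0015 0.0005 0.0001] mm [-1.1  0.5 -0. ]
```

>>> {"api": "servo_tool", "payload": {"rows": [[0.0012,0,0.001,0,0,0,-1],[0,0,0.002,0,0,0,-1],[0,0,0.001,0,0,0,-1],[0,0,0,0,0,0,-1],[0,0,0,0,0,0,-1],[0,0,0,0,0,0,-1],[0,0,0,0,0,0,-1],[0,0,0,0,0,0,-1]]}}

```text
clock: 38.9
ee_pos: [489.8, -147.4, 11.0]
orientation: [0.002, 0.041, 0.999, -0.001]
wrist_force: [-1.4, 0.3, 0.6]
finger_gap: 0.782
```

>>> {"api": "servo_tool", "payload": {"rows": [[0,0,0,0,0,0,0.8],[0,0,0,0,0,0,1],[0,0,0,0,0,0,1],[0,0,-0.01,0,0,0,1],[0,0,-0.03,0,0,0,1],[0,0,-0.03,0,0,0,1],[0,0,-0.03,0,0,0,1],[0,0,-0.03,0,0,0,1]]}}

```text
clock: 39.7
ee_pos: [488.9, -147.9, 118.7]
orientation: [0.001, 0.041, 0.999, -0.002]
wrist_force: [0.7, -0.7, 0.1]
finger_gap: 1.0
```

>>> {"api": "servo_tool", "payload": {"rows": [[0,0.05,0,0,0,0,1],[0,0.05,0,0,0,0,1],[0,0.05,0,0,0,0,1],[0,0.05,0,0,0,0,1],[0,0.05,0,0,0,0,1],[0,0.03,0,0,0,0,1],[0,0,0,0,0,0,1],[0,0,0,0,0,0,1]]}}

```text
clock: 40.5
ee_pos: [512.1, 82.5, 131.4]
orientation: [0.01, 0.042, 0.999, -0.001]
wrist_force: [0.0, 0.2, 0.2]
finger_gap: 1.001
```

Run:
```python
from h import *
f=grab("top");g=grab("side")
find("stand","stand",0,yaw0=-.087)
find("bar","bar_a1",26,near=(493,-146),yaw0=1.484)
find("bar","bar_a1",0,near=(681,47),yaw0=1.6)
find("cover","cover",3,h=3,yaw0=.03)
mk={}
for c in C:
    D=nets.regions_of(c,"mould")[:1]+[d for d in nets.regions_of(c,"bar_b1") if d["p"]>.3]
    D=[d for d in D if np.hypot(*(back(c,d["point"],50)[:2]-[488,242]))<90]
    m=np.zeros((400,640),bool)
    for d in D:m|=d["region"]
    mk[c]=m.astype(float); print(c,len(D),m.sum())
for k in (mk,{"top":mk["top"]},{"side":mk["side"]}): print("mould",fit("mould",k,[488,242,.19],0))
plan((500,200,100,1.76))
u=f["pixels"][120:300,180:460,::-1];v=g["pixels"][140:340,200:400,::-1]
cv2.imwrite("pics/l4.png",np.hstack([cv2.resize(u,(467,300)),cv2.resize(v,(300,300))]))
```

```text
stand top+side [ 508.7 -144.4] yaw -0.089 IoU 0.426
stand top [ 508.7 -144.4] yaw -0.089 IoU 0.793
stand side [ 511.  -166.9] yaw 0.910 IoU 0.061
bar top [ 493.  -144.7] yaw 1.496 IoU 0.899
bar top+side [681.2  45.6] yaw 1.617 IoU 0.879
bar top [680.7  48.6] yaw 1.616 IoU 0.876
bar side [682.1  43.6] yaw 1.645 IoU 0.936
cover top+side [ 426.2 -353. ] yaw 0.071 IoU 0.125
cover top [ 426.2 -353. ] yaw 0.071 IoU 0.249
cover side [460.6 180.1] yaw -1.427 IoU 0.321
top 3 1019
side 3 3610
mould (array([4.87305199e+02, 2.40968436e+02, 1.48903107e-01]), np.float64(0.7790331016715275))
mould (array([4.81856322e+02, 2.43576717e+02, 1.49259763e-01]), np.float64(0.6763503409657339))
mould (array([4.88659378e+02, 2.40397537e+02, 1.70072008e-01]), np.float64(0.9090570961561273))
now [512.   82.  130.7] jaw 1.485 q1,q6 0.56 -2.21 gap 0.998 F [-0.3  0.  -1.6] t 41.2
-> (500, 200, 100, np.float64(1.76)) turn [-0.04  0.25 -3.43] | shift after turn [-0.013   0.1476  0.0384] | before [0.0283 0.1457 0.0377] mm [-12.  118.  -30.7]
```

View pics/l4.png

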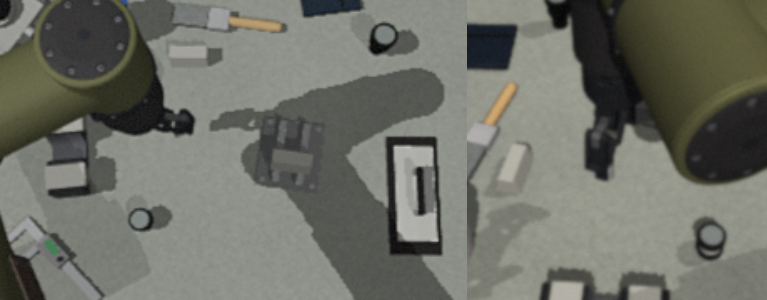

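Run:
```python
from h import *
f=grab("top");g=grab("side")
for n in [(441,233),(536,250)]: find("barU","bar_b1",18,near=n,yaw0=1.75,h=20)
```

```text
barU top+side [440.  234.5] yaw 1.739 IoU 0.861
barU top [439.4 236.5] yaw 1.745 IoU 0.867
barU side [441.2 232.8] yaw 1.732 IoU 0.874
barU top+side [535.  248.9] yaw 1.705 IoU 0.584
barU top [533.4 230.6] yaw 1.744 IoU 0.301
barU side [537.  248.9] yaw 1.753 IoU 0.892
```

Run:
```python
from h import *
plan((435.8,233.5,70,1.745))
```

```text
now [512.   82.1 130.7] jaw 1.485 q1,q6 0.56 -2.21 gap 1.000 F [ 0.4 -1.2 -0.4] t 41.5
-> (435.8, 233.5, 70, np.float64(1.745)) turn [-0.04  0.25 -3.24] | shift after turn [0.061  0.2028 0.0759] | before [0.1125 0.1805 0.0735] mm [-76.2 151.4 -60.7]
```

>>> {"api": "servo_tool", "payload": {"rows": [[0,0,0,0,0.1,-0.8,1],[0,0,0,0,0,-0.8,1],[0,0,0,0,0,-0.8,1],[0,0,0,0,0,-0.8,1],[0.015,0.05,0,0,0,0,1],[0.015,0.05,0.01,0,0,0,1],[0.015,0.05,0.02,0,0,0,1],[0.015,0.05,0.03,0,0,0,1]]}}

```text
clock: 42.3
ee_pos: [438.3, 232.7, 84.3]
orientation: [0.009, -0.086, 0.996, -0.0]
wrist_force: [1.2, 0.1, -0.0]
finger_gap: 0.999
```

>>> {"api": "servo_tool", "payload": {"rows": [[0,0,0,0,0,0,1],[0,0,0,0,0,0,1],[0,0,0,0,0,0,1],[0,0,0,0,0,0,1],[0,0,0,0,0,0,1],[0,0,0,0,0,0,1],[0,0,0,0,0,0,1],[0,0,0,0,0,0,1]]}}

```text
clock: 43.1
ee_pos: [437.4, 233.3, 83.2]
orientation: [0.008, -0.087, 0.996, -0.0]
wrist_force: [0.5, 0.3, 0.8]
finger_gap: 0.997
```

Run:
```python
from h import *
plan((435.8,233.5,5,1.745))
f=grab("top");g=grab("side")
find("bar","bar_a1",26,near=(493,-146),yaw0=1.49)
find("stand","stand",0,yaw0=-.087)
```

```text
now [437.4 233.3  83.2] jaw 1.745 q1,q6 0.91 -2.31 gap 0.997 F [0.5 0.3 0.8] t 43.1
-> (435.8, 233.5, 5, np.float64(1.745)) turn [-0.03  0.21 -0.  ] | shift after turn [0.0019 0.0006 0.0977] | before [0.0035 0.0008 0.0977] mm [ -1.6   0.2 -78.2]
bar top [ 493.5 -142.9] yaw 1.493 IoU 0.867
stand top [ 508.8 -144.9] yaw -0.093 IoU 0.787
```

>>> {"api": "servo_tool", "payload": {"rows": [[0.002,0,0,0,0.18,0,1],[0,0,0.01,0,0,0,1],[0,0,0.02,0,0,0,1],[0,0,0.02,0,0,0,1],[0,0,0.01,0,0,0,1],[0,0,0,0,0,0,1],[0,0,0,0,0,0,1],[0,0,0,0,0,0,1]]}}

```text
clock: 44.2
ee_pos: [435.4, 233.4, 32.2]
orientation: [0.0, -0.087, 0.996, -0.001]
wrist_force: [0.3, 0.3, -0.4]
finger_gap: 0.997
```

Run:
```python
from h import *
plan((435.8,233.5,5,1.745))
```

```text
now [435.4 233.4  32.2] jaw 1.746 q1,q6 0.90 -2.30 gap 0.997 F [ 0.3  0.3 -0.4] t 44.2
-> (435.8, 233.5, 5, np.float64(1.745)) turn [-0.03  0.    0.01] | shift after turn [-0.0005  0.0001  0.034 ] | before [-0.0005  0.0002  0.034 ] mm [  0.4   0.1 -27.2]
```

>>> {"api": "servo_tool", "payload": {"rows": [[0,0,0.008,0,0,0,1],[0,0,0.011,0,0,0,1],[0,0,0.01,0,0,0,1],[0,0,0.005,0,0,0,1],[0,0,0,0,0,0,1],[0,0,0,0,0,0,1],[0,0,0,0,0,0,-1],[0,0,0,0,0,0,-1]]}}

```text
clock: 45.0
ee_pos: [436.2, 234.0, 4.2]
orientation: [0.001, -0.087, 0.996, -0.0]
wrist_force: [0.2, -0.0, -4.0]
finger_gap: 0.782
```

>>> {"api": "servo_tool", "payload": {"rows": [[0,0,0,0,0,0,-1],[0,0,0,0,0,0,-1],[0,0,0,0,0,0,-1],[0,0,0,0,0,0,-1],[0,0,0,0,0,0,-1],[0,0,0,0,0,0,-1],[0,0,0,0,0,0,-1],[0,0,0,0,0,0,-1]]}}

```text
clock: 45.8
ee_pos: [436.2, 234.0, 4.2]
orientation: [0.001, -0.087, 0.996, -0.0]
wrist_force: [-0.4, 0.3, -0.5]
finger_gap: 0.783
```

>>> {"api": "servo_tool", "payload": {"rows": [[0,0,-0.006,0,0,0,-1],[0,0,-0.01,0,0,0,-1],[0,0,-0.015,0,0,0,-1],[0,0,-0.02,0,0,0,-1],[0,0,-0.03,0,0,0,-1],[0,0,-0.03,0,0,0,-1],[0,0,-0.01,0,0,0,-1],[0,0,0,0,0,0,-1]]}}

```text
clock: 46.6
ee_pos: [433.8, 232.8, 105.1]
orientation: [-0.002, -0.087, 0.996, -0.001]
wrist_force: [0.2, 0.2, -5.5]
finger_gap: 0.786
```

Run:
```python
from h import *
plan((480,40,90,1.484),(522.6,-148.6,60,1.484))
```

```text
now [433.8 232.8 105.1] jaw 1.745 q1,q6 0.90 -2.30 gap 0.786 F [ 0.2  0.2 -5.5] t 46.6
-> (480, 40, 90, np.float64(1.484)) turn [-0.03 -0.04  3.26] | shift after turn [-0.0784 -0.235   0.0189] | before [-0.0152 -0.2473  0.0193] mm [  46.2 -192.8  -15.1]
-> (522.6, -148.6, 60, np.float64(1.484)) turn [0. 0. 0.] | shift after turn [-0.0735 -0.2302  0.0375] | before [-0.0735 -0.2302  0.0375] mm [  42.6 -188.6  -30. ]
```

>>> {"api": "servo_tool", "payload": {"rows": [[0,0,0,0,0,0.8,-1],[0,0,0,0,0,0.8,-1],[0,-0.02,0,0,0,0.8,-1],[-0.01,-0.04,0,0,0,0.8,-1],[-0.017,-0.05,0,0,0,0,-1],[-0.017,-0.05,0,0,0,0,-1],[-0.017,-0.05,0,0,0,0,-1],[-0.017,-0.05,0,0,0,0,-1]]}}

```text
clock: 47.4
ee_pos: [477.4, 16.6, 95.6]
orientation: [-0.007, 0.042, 0.999, -0.003]
wrist_force: [0.6, 0.2, -4.2]
finger_gap: 0.782
```

>>> {"api": "servo_tool", "payload": {"rows": [[-0.016,-0.05,0,0,0,0,-1],[-0.016,-0.05,0,0,0,0,-1],[-0.016,-0.05,0,0,0,0,-1],[-0.012,-0.03,0,0,0,0,-1],[0,0,0,0,0,0,-1],[0,0,0,0,0,0,-1],[0,0,0,0,0,0,-1],[0,0,0,0,0,0,-1]]}}

```text
clock: 48.2
ee_pos: [508.5, -140.7, 85.1]
orientation: [-0.015, 0.045, 0.999, -0.002]
wrist_force: [0.4, 0.6, -4.8]
finger_gap: 0.784
```

Run:
```python
from h import *
plan((524,-150.2,55,1.484))
```

```text
now [ 508.5 -140.7   85.1] jaw 1.481 q1,q6 0.11 -1.77 gap 0.784 F [ 0.4  0.6 -4.8] t 48.2
-> (524, -150.2, 55, np.float64(1.484)) turn [-0.07 -0.37 -0.04] | shift after turn [-0.0204 -0.0102  0.0376] | before [-0.0215 -0.0099  0.037 ] mm [ 15.5  -9.5 -30.1]
```

>>> {"api": "servo_tool", "payload": {"rows": [[-0.02,-0.01,0,-0.05,-0.35,0,-1],[0,0,0.005,0,0,0,-1],[0,0,0.01,0,0,0,-1],[0,0,0.01,0,0,0,-1],[0,0,0.005,0,0,0,-1],[0,0,0,0,0,0,-1],[0,0,0,0,0,0,-1],[0,0,0,0,0,0,-1]]}}

```text
clock: 49.0
ee_pos: [522.9, -145.6, 58.0]
orientation: [-0.001, 0.042, 0.999, -0.0]
wrist_force: [0.1, -0.6, -4.9]
finger_gap: 0.783
```

Run:
```python
from h import *
plan((524,-150.2,55,1.484))
```

```text
now [ 522.9 -145.6   58. ] jaw 1.487 q1,q6 0.10 -1.75 gap 0.783 F [ 0.1 -0.6 -4.9] t 49.0
-> (524, -150.2, 55, np.float64(1.484)) turn [-0.01 -0.03  0.04] | shift after turn [-0.0019 -0.0056  0.0038] | before [-0.0019 -0.0056  0.0038] mm [ 1.1 -4.6 -3. ]
```

>>> {"api": "servo_tool", "payload": {"rows": [[-0.0019,-0.0065,0,0,0,0,-1],[0,0,0,0,0,0,-1],[0,0,0.008,0,0,0,-1],[0,0,0.013,0,0,0,-1],[0,0,0.013,0,0,0,-1],[0,0,0.008,0,0,0,-1],[0,0,0,0,0,0,-1],[0,0,0,0,0,0,-1]]}}

```text
clock: 49.8
ee_pos: [523.6, -151.7, 20.9]
orientation: [-0.002, 0.042, 0.999, -0.0]
wrist_force: [-0.7, -0.5, -3.5]
finger_gap: 0.783
```

Run:
```python
from h import *
plan((524,-150.2,12.2,1.484))
```

```text
now [ 523.6 -151.7   20.9] jaw 1.487 q1,q6 0.09 -1.74 gap 0.783 F [-0.7 -0.5 -3.5] t 49.8
-> (524, -150.2, 12.2, np.float64(1.484)) turn [-0.01 -0.04  0.03] | shift after turn [-0.0003  0.0019  0.0109] | before [-0.0004  0.0019  0.0109] mm [ 0.4  1.5 -8.7]
```

>>> {"api": "servo_tool", "payload": {"rows": [[0,0.0018,0.003,0,0,0,-1],[0,0,0.003,0,0,0,-1],[0,0,0.003,0,0,0,-1],[0,0,0.002,0,0,0,-1],[0,0,0.002,0,0,0,-1],[0,0,0,0,0,0,-1],[0,0,0,0,0,0,-1],[0,0,0,0,0,0,-1]]}}

```text
clock: 50.6
ee_pos: [525.2, -150.1, 12.2]
orientation: [0.0, 0.042, 0.999, -0.0]
wrist_force: [-0.4, -0.3, -3.3]
finger_gap: 0.781
```

Run:
```python
from h import *
plan((524,-150.2,12.2,1.484))
```

```text
now [ 525.2 -150.1   12.2] jaw 1.487 q1,q6 0.09 -1.74 gap 0.781 F [-0.4 -0.3 -3.3] t 50.6
-> (524, -150.2, 12.2, np.float64(1.484)) turn [-0.01  0.    0.04] | shift after turn [ 0.0015 -0.0002  0.    ] | before [ 0.0015 -0.0002  0.    ] mm [-1.2 -0.1 -0. ]
```

>>> {"api": "servo_tool", "payload": {"rows": [[0.0015,0,0.001,0,0,0,-1],[0.001,0,0,0,0,0,-1],[0.001,0,0,0,0,0,-1],[0,0,0,0,0,0,-1],[0,0,0,0,0,0,-1],[0,0,0,0,0,0,-1],[0,0,0,0,0,0,-1],[0,0,0,0,0,0,-1]]}}

```text
clock: 51.4
ee_pos: [523.3, -150.1, 12.2]
orientation: [0.002, 0.042, 0.999, -0.001]
wrist_force: [1.2, 0.2, -2.9]
finger_gap: 0.785
```

>>> {"api": "servo_tool", "payload": {"rows": [[0.001,0,0.0005,0,0,0,-1],[0.001,0,0,0,0,0,-1],[0,0,0,0,0,0,-1],[0,0,0,0,0,0,-1],[0,0,0,0,0,0,-1],[0,0,0,0,0,0,-1],[0,0,0,0,0,0,-1],[0,0,0,0,0,0,-1]]}}

```text
clock: 52.2
ee_pos: [522.1, -150.0, 12.2]
orientation: [0.002, 0.041, 0.999, -0.001]
wrist_force: [-0.0, -0.3, -2.0]
finger_gap: 0.785
```

>>> {"api": "servo_tool", "payload": {"rows": [[0.0012,0,0.0005,0,0,0,-1],[0.001,0,0,0,0,0,-1],[0,0,0,0,0,0,-1],[0,0,0,0,0,0,-1],[0,0,0,0,0,0,-1],[0,0,0,0,0,0,-1],[0,0,0,0,0,0,-1],[0,0,0,0,0,0,-1]]}}

```text
clock: 53.0
ee_pos: [521.1, -149.9, 12.2]
orientation: [0.003, 0.041, 0.999, -0.001]
wrist_force: [2.3, 0.0, -2.0]
finger_gap: 0.787
```

Run:
```python
from h import *
plan((522,-150.2,12.2,1.484))
f=grab("top");g=grab("side"); print(len([1]),nets.regions_of("side","bar_a1")[0]["p"])
find("bar","bar_a1",26,near=(493,-146),yaw0=1.49)
```

```text
now [ 521.1 -149.9   12.2] jaw 1.488 q1,q6 0.09 -1.75 gap 0.787 F [ 2.3  0.  -2. ] t 53.0
-> (522, -150.2, 12.2, np.float64(1.484)) turn [-0.02  0.08  0.05] | shift after turn [-0.0012 -0.0002  0.    ] | before [-0.0012 -0.0002  0.0001] mm [ 0.9 -0.3 -0. ]
1 0.8
bar top+side [ 493.8 -146.7] yaw 1.507 IoU 0.868
bar top [ 492.  -145.1] yaw 1.481 IoU 0.864
bar side [ 494.5 -149. ] yaw 1.505 IoU 0.940
```

>>> {"api": "servo_tool", "payload": {"rows": [[0,0,0.0015,0,0,0,-1],[0,0,0,0,0,0,-1],[0,0,0,0,0,0,0.8],[0,0,0,0,0,0,1],[0,0,0,0,0,0,1],[0,0,0,0,0,0,1],[0,0,-0.01,0,0,0,1],[0,0,-0.03,0,0,0,1]]}}

```text
clock: 54.05
ee_pos: [518.5, -150.1, 42.5]
orientation: [0.0, 0.041, 0.999, -0.001]
wrist_force: [0.6, -0.7, 1.0]
finger_gap: 1.001
```

>>> {"api": "servo_tool", "payload": {"rows": [[0,0,-0.03,0,0,0,1],[0,0,-0.03,0,0,0,1],[0,0,-0.02,0,0,-0.4,1],[-0.038,0.045,0,0,0,-0.4,1],[-0.038,0.045,0,0,0,-0.4,1],[-0.038,0.045,0,0,0,-0.4,1],[-0.038,0.045,0,0,0,0,1],[-0.03,0.04,0,0,0,0,1]]}}

```text
clock: 54.85
ee_pos: [668.9, 27.9, 122.9]
orientation: [0.008, -0.022, 1.0, -0.002]
wrist_force: [-0.8, -0.1, 0.0]
finger_gap: 1.004
```

Run:
```python
from h import *
f=grab("top","pics/t5.png");g=grab("side","pics/s5b.png")
find("bar","bar_a1",26,near=(494,-146),yaw0=1.49)
for c in C:
  for q in("bar_a1","bar_b1"):
    print(c,q,[(round(d["p"],2),back(c,d["point"],58)[:2].round(),int(d["region"].sum())) for d in nets.regions_of(c,q) if d["p"]>.2])
find("barU","bar_b1",26,near=(526,-150),yaw0=1.49)
plan((676.5,46,40,1.617))
```

```text
bar top+side [ 494.  -147.6] yaw 1.486 IoU 0.870
bar top [ 492.4 -145.9] yaw 1.458 IoU 0.851
bar side [ 494.8 -150. ] yaw 1.493 IoU 0.933
top bar_a1 [(0.87, array([661.,  44.]), 299), (0.69, array([ 484., -151.]), 288), (0.45, array([ 521., -150.]), 294)]
top bar_b1 [(0.81, array([ 522., -148.]), 337)]
side bar_a1 [(0.95, array([ 491., -135.]), 430), (0.72, array([661.,  76.]), 559)]
side bar_b1 [(0.98, array([528., 264.]), 918), (0.82, array([ 530., -135.]), 445)]
barU top+side [ 524.8 -149.3] yaw 1.513 IoU 0.875
barU top [ 523.5 -148.3] yaw 1.526 IoU 0.916
barU side [ 526.9 -152.6] yaw 1.536 IoU 0.938
now [667.4  25.2 122.9] jaw 1.613 q1,q6 0.34 -1.87 gap 1.002 F [ 0.3 -0.1 -0. ] t 55.4
-> (676.5, 46, 40, np.float64(1.617)) turn [-0.06  0.19 -0.05] | shift after turn [-0.0125  0.0254  0.1036] | before [-0.0109  0.0259  0.1037] mm [  9.1  20.8 -82.9]
```

>>> {"api": "servo_tool", "payload": {"rows": [[-0.0125,0.026,0,-0.03,0.15,0,1],[0,0,0.01,0,0,0,1],[0,0,0.025,0,0,0,1],[0,0,0.03,0,0,0,1],[0,0,0.02,0,0,0,1],[0,0,0,0,0,0,1],[0,0,0,0,0,0,1],[0,0,0,0,0,0,1]]}}

```text
clock: 56.15
ee_pos: [676.7, 42.0, 56.3]
orientation: [0.004, -0.019, 1.0, -0.001]
wrist_force: [0.0, -0.1, 0.7]
finger_gap: 0.997
```

Run:
```python
from h import *
plan((676.5,46.1,-15,1.617))
```

```text
now [676.7  42.   56.3] jaw 1.608 q1,q6 0.36 -1.89 gap 0.997 F [ 0.  -0.1  0.7] t 56.1
-> (676.5, 46.1, -15, np.float64(1.617)) turn [-0.02  0.1  -0.11] | shift after turn [-0.      0.0051  0.0891] | before [0.0007 0.0053 0.0891] mm [ -0.2   4.1 -71.3]
```

>>> {"api": "servo_tool", "payload": {"rows": [[0,0.006,0,-0.02,0.09,-0.11,1],[0,0,0.01,0,0,0,1],[0,0,0.02,0,0,0,1],[0,0,0.025,0,0,0,1],[0,0,0.015,0,0,0,1],[0,0,0.006,0,0,0,1],[0,0,0,0,0,0,1],[0,0,0,0,0,0,1]]}}

```text
clock: 56.95
ee_pos: [677.8, 47.7, -6.8]
orientation: [0.002, -0.024, 1.0, 0.0]
wrist_force: [0.2, -0.4, 0.5]
finger_gap: 1.003
```

Run:
```python
from h import *
plan((676.5,46.1,-15,1.617))
```

```text
now [677.8  47.7  -6.8] jaw 1.618 q1,q6 0.36 -1.89 gap 1.003 F [ 0.2 -0.4  0.5] t 57.0
-> (676.5, 46.1, -15, np.float64(1.617)) turn [0.01 0.05 0.01] | shift after turn [ 0.0017 -0.0019  0.0102] | before [ 0.0018 -0.0019  0.0102] mm [-1.3 -1.6 -8.2]
```

>>> {"api": "servo_tool", "payload": {"rows": [[0.0017,-0.002,0.004,0,0,0,1],[0,0,0.006,0,0,0,1],[0,0,0,0,0,0,1],[0,0,0,0,0,0,1],[0,0,0,0,0,0,-1],[0,0,0,0,0,0,-1],[0,0,0,0,0,0,-1],[0,0,0,0,0,0,-1]]}}

```text
clock: 57.75
ee_pos: [678.1, 46.2, -12.4]
orientation: [0.004, -0.024, 1.0, 0.001]
wrist_force: [-0.2, -0.0, -0.4]
finger_gap: 0.783
```

>>> {"api": "servo_tool", "payload": {"rows": [[0,0,0,0,0,0,-1],[0,0,0,0,0,0,-1],[0,0,0,0,0,0,-1],[0,0,0,0,0,0,-1],[0,0,0,0,0,0,-1],[0,0,0,0,0,0,-1],[0,0,0,0,0,0,-1],[0,0,0,0,0,0,-1]]}}

```text
clock: 58.55
ee_pos: [678.1, 46.2, -12.5]
orientation: [0.004, -0.024, 1.0, 0.001]
wrist_force: [0.3, 0.6, 0.5]
finger_gap: 0.781
```

>>> {"api": "servo_tool", "payload": {"rows": [[0,0,-0.01,0,0,0,-1],[0,0,-0.02,0,0,0,-1],[0,0,-0.03,0,0,0,-1],[0,0,-0.03,0,0,0,-1],[0,0,-0.03,0,0,-0.4,-1],[0,0,-0.02,0,0,-0.8,-1],[0,0,0,0,0,-0.8,-1],[0,0,0,0,0,-0.8,-1]]}}

```text
clock: 59.35
ee_pos: [673.9, 45.8, 105.3]
orientation: [0.0, -0.139, 0.99, 0.001]
wrist_force: [-0.1, 0.5, -5.2]
finger_gap: 0.785
```

Run:
```python
from h import *
plan((505,-150,90,-.087))
print(env.observe()["q"].round(2))
```

```text
now [673.9  45.8 105.3] jaw 1.849 q1,q6 0.36 -1.65 gap 0.785 F [-0.1  0.5 -5.2] t 59.4
-> (505, -150, 90, np.float64(3.055)) turn [  0.02   0.02 -15.07] | shift after turn [0.2621 0.189  0.0191] | before [ 0.2701 -0.1775  0.0186] mm [-168.9 -195.8  -15.3]
[ 0.36  0.25  0.11 -0.   -1.43 -1.65]
```

>>> {"api": "servo_tool", "payload": {"rows": [[0,0,0,0,0,-1,-1],[0,0,0,0,0,-1,-1],[0,0,0,0,0,-1,-1],[0,0,0,0,0,-1,-1],[0,0,0,0,0,-1,-1],[0,0,0,0,0,-1,-1],[0,0,0,0,0,-1,-1],[0,0,0,0,0,-1,-1]]}}

```text
clock: 60.15
ee_pos: [671.9, 46.1, 111.9]
orientation: [0.001, -0.455, 0.891, 0.003]
wrist_force: [-0.6, 0.5, -4.2]
finger_gap: 0.777
```

>>> {"api": "servo_tool", "payload": {"rows": [[0,0,0,0,0,-1,-1],[0,0,0,0,0,-1,-1],[0,0,0,0,0,-1,-1],[0,0,0,0,0,-1,-1],[0,0,0,0,0,-1,-1],[0,0,0,0,0,-1,-1],[0,0,0,0,0,-0.8,-1],[0,0,0,0,0,0,-1]]}}

```text
clock: 60.95
ee_pos: [669.6, 46.2, 117.2]
orientation: [0.001, -0.686, 0.727, 0.004]
wrist_force: [-0.2, -0.2, -3.9]
finger_gap: 0.781
```

Run:
```python
from h import *
plan((503.9,-164.7,90,-.087))
```

```text
now [669.6  46.2 117.2] jaw 3.084 q1,q6 0.36 -0.42 gap 0.781 F [-0.2 -0.2 -3.9] t 61.0
-> (503.9, -164.7, 90, np.float64(3.055)) turn [0.05 0.08 0.36] | shift after turn [0.2806 0.1834 0.034 ] | before [0.2753 0.1914 0.033 ] mm [-165.7 -210.9  -27.2]
```

>>> {"api": "servo_tool", "payload": {"rows": [[0.025,0.018,0,0,0,0.36,-1],[0.038,0.025,0,0,0,0,-1],[0.038,0.025,0,0,0,0,-1],[0.038,0.025,0,0,0,0,-1],[0.038,0.025,0,0,0,0,-1],[0.038,0.025,0.01,0,0,0,-1],[0.038,0.022,0.01,0,0,0,-1],[0.015,0.01,0.01,0,0,0,-1]]}}

```text
clock: 61.75
ee_pos: [505.2, -159.1, 96.3]
orientation: [0.003, -0.671, 0.741, 0.003]
wrist_force: [0.6, 0.8, -3.9]
finger_gap: 0.787
```

>>> {"api": "servo_tool", "payload": {"rows": [[0,0,0,0,0,0,-1],[0,0,0,0,0,0,-1],[0,0,0,0,0,0,-1],[0,0,0,0,0,0,-1],[0,0,0,0,0,0,-1],[0,0,0,0,0,0,-1],[0,0,0,0,0,0,-1],[0,0,0,0,0,0,-1]]}}

```text
clock: 62.55
ee_pos: [506.3, -157.3, 97.2]
orientation: [0.003, -0.67, 0.742, 0.003]
wrist_force: [0.1, -0.5, -4.1]
finger_gap: 0.786
```

Run:
```python
from h import *
plan((503.9,-164.7,65,-.087))
```

```text
now [ 506.3 -157.3   97.2] jaw 3.040 q1,q6 0.07 -0.17 gap 0.786 F [ 0.1 -0.5 -4.1] t 62.5
-> (503.9, -164.7, 65, np.float64(3.055)) turn [-0.    0.11 -0.19] | shift after turn [0.0094 0.0022 0.0403] | before [0.0098 0.0021 0.0402] mm [ -2.4  -7.4 -32.2]
```

>>> {"api": "servo_tool", "payload": {"rows": [[0.01,0.0022,0,0,0.08,-0.19,-1],[0,0,0.008,0,0,0,-1],[0,0,0.012,0,0,0,-1],[0,0,0.012,0,0,0,-1],[0,0,0.006,0,0,0,-1],[0,0,0,0,0,0,-1],[0,0,0,0,0,0,-1],[0,0,0,0,0,0,-1]]}}

```text
clock: 63.35
ee_pos: [502.7, -165.8, 62.6]
orientation: [0.0, -0.676, 0.737, 0.001]
wrist_force: [0.3, -0.9, -4.3]
finger_gap: 0.786
```

Run:
```python
from h import *
plan((503.9,-164.7,65,-.087))
f=grab("top");g=grab("side")
p=env.observe()["ee_pos"]
find("bar","bar_a1",p[2]+12.5,near=p[:2]+[4,1],yaw0=-.08)
find("bar","bar_a1",26,near=(494,-148),yaw0=1.49)
u=f["pixels"][160:260,300:400,::-1];v=g["pixels"][140:240,270:370,::-1]
cv2.imwrite("pics/l5.png",cv2.resize(np.hstack([u,v]),None,fx=4,fy=4))
```

```text
now [ 502.7 -165.8   62.6] jaw 3.056 q1,q6 0.06 -0.15 gap 0.786 F [ 0.3 -0.9 -4.3] t 63.4
-> (503.9, -164.7, 65, np.float64(3.055)) turn [0.02 0.02 0.01] | shift after turn [-0.0015 -0.0014 -0.003 ] | before [-0.0015 -0.0014 -0.003 ] mm [1.2 1.1 2.4]
bar top+side [ 502.4 -162.4] yaw -0.121 IoU 0.452
bar top [ 481.  -123.9] yaw 0.364 IoU 0.342
bar side [ 503.  -161.9] yaw -0.037 IoU 0.907
bar top+side [ 493.7 -144.5] yaw 1.499 IoU 0.546
bar top [ 494.1 -123.9] yaw 1.426 IoU 0.392
bar side [ 493.4 -151.2] yaw 1.499 IoU 0.722
```

View pics/l5.png

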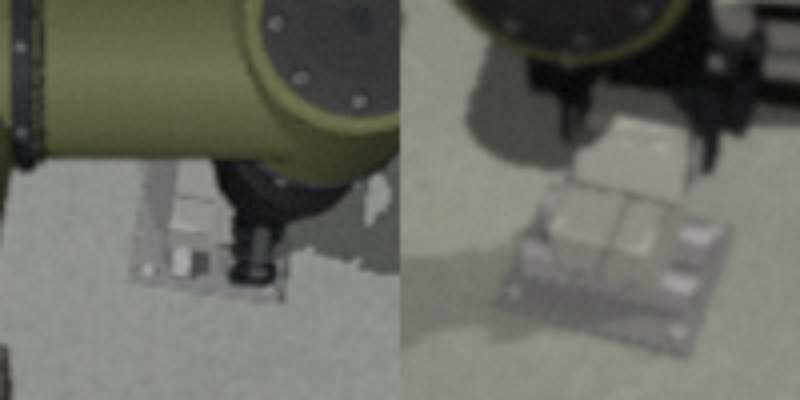

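>>> {"api": "servo_tool", "payload": {"rows": [[0.005,-0.0075,0,0,0,0,-1],[0,0,0,0,0,0,-1],[0,0,0,0,0,0,-1],[0,0,0.004,0,0,0,-1],[0,0,0.004,0,0,0,-1],[0,0,0,0,0,0,-1],[0,0,0,0,0,0,-1],[0,0,0,0,0,0,-1]]}}

```text
clock: 64.45
ee_pos: [508.8, -170.7, 55.6]
orientation: [0.0, -0.676, 0.737, 0.001]
wrist_force: [0.7, 1.2, -5.4]
finger_gap: 0.782
```

Run:
```python
from h import *
plan((508.3,-169.3,45.5,-.087))
f=grab("top");g=grab("side")
p=env.observe()["ee_pos"]
find("bar","bar_a1",p[2]+12.5,near=p[:2]+[0,4],yaw0=-.08,cams=("side",))
```

```text
now [ 508.8 -170.7   55.6] jaw 3.056 q1,q6 0.05 -0.13 gap 0.782 F [ 0.7  1.2 -5.4] t 64.5
-> (508.3, -169.3, 45.5, np.float64(3.055)) turn [0.02 0.03 0.01] | shift after turn [-0.0017  0.0008  0.0126] | before [-0.0017  0.0008  0.0126] mm [ -0.5   1.4 -10.1]
bar side [ 510.6 -168.2] yaw 0.011 IoU 0.898
```

>>> {"api": "servo_tool", "payload": {"rows": [[-0.0018,0.001,0.003,0,0,0,-1],[0,0,0.004,0,0,0,-1],[0,0,0.003,0,0,0,-1],[0,0,0.002,0,0,0,-1],[0,0,0.001,0,0,0,-1],[0,0,0,0,0,0,-1],[0,0,0,0,0,0,-1],[0,0,0,0,0,0,-1]]}}

```text
clock: 65.4
ee_pos: [508.6, -169.2, 45.6]
orientation: [0.001, -0.676, 0.737, 0.001]
wrist_force: [-0.9, 0.2, -3.0]
finger_gap: 0.786
```

>>> {"api": "servo_tool", "payload": {"rows": [[0,0,0.001,0,0,0,-1],[0,0,0.001,0,0,0,-1],[0,0,0,0,0,0,-1],[0,0,0,0,0,0,-1],[0,0,0,0,0,0,-1],[0,0,0,0,0,0,-1],[0,0,0,0,0,0,-1],[0,0,0,0,0,0,-1]]}}

```text
clock: 66.2
ee_pos: [509.0, -169.3, 45.6]
orientation: [0.001, -0.676, 0.737, 0.0]
wrist_force: [-1.3, 0.4, -0.7]
finger_gap: 0.783
```

>>> {"api": "servo_tool", "payload": {"rows": [[0,0,0,0,0,0,0.8],[0,0,0,0,0,0,1],[0,0,0,0,0,0,1],[0,0,0,0,0,0,1],[0,0,-0.01,0,0,0,1],[0,0,-0.03,0,0,0,1],[0,0,-0.03,0,0,0,1],[0,0,-0.03,0,0,0,1]]}}

```text
clock: 67.0
ee_pos: [508.3, -169.9, 127.2]
orientation: [-0.0, -0.676, 0.737, 0.0]
wrist_force: [0.2, 0.1, -0.0]
finger_gap: 1.0
```

>>> {"api": "servo_tool", "payload": {"rows": [[0,0,0,0,0,1,1],[0,0,0,0,0,1,1],[0,0,0,0,0,1,1],[0,0,0,0,0,1,1],[0,0,0,0,0,1,1],[0,0,0,0,0,1,1],[0,0,0,0,0,1,1],[0,0,0,0,0,1,1]]}}

```text
clock: 67.8
ee_pos: [512.3, -171.1, 140.1]
orientation: [0.006, -0.399, 0.917, -0.004]
wrist_force: [1.0, 0.1, 0.5]
finger_gap: 0.998
```

>>> {"api": "servo_tool", "payload": {"rows": [[0,0,0,0,0,1,1],[0,0,0,0,0,1,1],[0,0,0,0,0,1,1],[0,0,0,0,0,1,1],[0,0,0,0,0,1,1],[0,0,0,0,0,1,1],[0,0,0,0,0,1,1],[0,0,0,0,0,0.8,1]]}}

```text
clock: 68.6
ee_pos: [513.6, -171.9, 147.0]
orientation: [0.011, -0.085, 0.996, -0.003]
wrist_force: [0.2, -0.2, -0.7]
finger_gap: 0.999
```

Run:
```python
from h import *
plan((531.8,249.5,90,1.745))
```

```text
now [ 513.6 -171.9  147. ] jaw 1.740 q1,q6 0.05 -1.45 gap 0.999 F [ 0.2 -0.2 -0.7] t 68.6
-> (531.8, 249.5, 90, np.float64(1.745)) turn [-0.11  0.27 -0.06] | shift after turn [-0.1137  0.5148  0.0713] | before [-0.1099  0.5159  0.0692] mm [ 18.2 421.4 -57. ]
```

>>> {"api": "servo_tool", "payload": {"rows": [[-0.009,0.03,0,0,0.2,0,1],[-0.0115,0.053,0,0,0,0,1],[-0.0115,0.053,0,0,0,0,1],[-0.0115,0.053,0,0,0,0,1],[-0.0115,0.053,0,0,0,0,1],[-0.0115,0.053,0,0,0,0,1],[-0.0115,0.053,0,0,0,0,1],[-0.0115,0.053,0,0,0,0,1]]}}

```text
clock: 69.4
ee_pos: [533.0, 163.3, 152.4]
orientation: [0.007, -0.079, 0.997, -0.004]
wrist_force: [0.7, -0.0, 0.5]
finger_gap: 1.005
```

>>> {"api": "servo_tool", "payload": {"rows": [[-0.0115,0.053,0.01,0,0,0,1],[-0.0115,0.053,0.02,0,0,0,1],[0,0.01,0.02,0,0,0,1],[0,0,0.01,0,0,0,1],[0,0,0,0,0,0,1],[0,0,0,0,0,0,1],[0,0,0,0,0,0,1],[0,0,0,0,0,0,1]]}}

```text
clock: 70.2
ee_pos: [538.8, 264.0, 108.7]
orientation: [0.011, -0.081, 0.997, -0.003]
wrist_force: [-0.3, 0.0, -0.4]
finger_gap: 0.997
```

Run:
```python
from h import *
plan((531.8,249.5,5,1.745))
f=grab("top");g=grab("side")
find("bar","bar_a1",58,near=(508,-165),yaw0=-.08)
find("barU","bar_b1",18,near=(536,250),yaw0=1.745,h=20)
find("cover","cover",3,h=3,yaw0=.03,near=(453,-369))
```

```text
now [538.8 264.  108.7] jaw 1.732 q1,q6 0.80 -2.21 gap 0.997 F [-0.3  0.  -0.4] t 70.2
-> (531.8, 249.5, 5, np.float64(1.745)) turn [-0.09  0.27 -0.16] | shift after turn [ 0.0118 -0.0164  0.1296] | before [ 0.0144 -0.0156  0.1294] mm [  -7.   -14.5 -103.7]
bar top+side [ 508.1 -162.6] yaw -0.104 IoU 0.874
bar top [ 506.8 -161.5] yaw -0.112 IoU 0.928
bar side [ 509.5 -167.6] yaw -0.068 IoU 0.906
barU top+side [533.5 252.2] yaw 1.735 IoU 0.709
barU top [534.1 252.5] yaw 1.730 IoU 0.838
barU side [529.6 249.3] yaw 1.538 IoU 0.593
cover top+side [ 420.  -379.2] yaw 0.041 IoU 0.921
cover top [ 419.6 -377.8] yaw 0.050 IoU 0.951
cover side [ 421.1 -382.3] yaw 0.054 IoU 0.936
```

>>> {"api": "servo_tool", "payload": {"rows": [[0.012,-0.017,0,-0.06,0.22,-0.16,1],[0,0,0.015,0,0,0,1],[0,0,0.025,0,0,0,1],[0,0,0.025,0,0,0,1],[0,0,0.02,0,0,0,1],[0,0,0.005,0,0,0,1],[0,0,0,0,0,0,1],[0,0,0,0,0,0,1]]}}

```text
clock: 71.4
ee_pos: [531.1, 250.5, 30.7]
orientation: [0.002, -0.088, 0.996, -0.002]
wrist_force: [-0.1, -0.3, 0.4]
finger_gap: 1.0
```

Run:
```python
from h import *
plan((531.6,249.8,5,1.745))
```

```text
now [531.1 250.5  30.7] jaw 1.746 q1,q6 0.79 -2.18 gap 1.000 F [-0.1 -0.3  0.4] t 71.4
-> (531.6, 249.8, 5, np.float64(1.745)) turn [-0.04  0.04  0.02] | shift after turn [-0.0005 -0.001   0.0321] | before [-0.0004 -0.0009  0.0321] mm [  0.5  -0.7 -25.7]
```

>>> {"api": "servo_tool", "payload": {"rows": [[0,-0.001,0.008,0,0,0,1],[0,0,0.011,0,0,0,1],[0,0,0.009,0,0,0,1],[0,0,0.004,0,0,0,1],[0,0,0,0,0,0,1],[0,0,0,0,0,0,1],[0,0,0,0,0,0,-1],[0,0,0,0,0,0,-1]]}}

```text
clock: 72.2
ee_pos: [532.8, 250.7, 5.8]
orientation: [0.004, -0.088, 0.996, -0.001]
wrist_force: [0.3, 0.9, -3.7]
finger_gap: 0.783
```

>>> {"api": "servo_tool", "payload": {"rows": [[0,0,0,0,0,0,-1],[0,0,0,0,0,0,-1],[0,0,0,0,0,0,-1],[0,0,0,0,0,0,-1],[0,0,0,0,0,0,-1],[0,0,0,0,0,0,-1],[0,0,0,0,0,0,-1],[0,0,0,0,0,0,-1]]}}

```text
clock: 73.0
ee_pos: [532.7, 250.7, 5.6]
orientation: [0.004, -0.088, 0.996, -0.001]
wrist_force: [0.8, 0.2, 0.2]
finger_gap: 0.781
```

>>> {"api": "servo_tool", "payload": {"rows": [[0,0,-0.006,0,0,0,-1],[0,0,-0.01,0,0,0,-1],[0,0,-0.015,0,0,0,-1],[0,0,-0.02,0,0,0,-1],[0,0,-0.03,0,0,0,-1],[0,0,-0.03,0,0,0,-1],[0,0,-0.02,0,0,0,-1],[0,0,0,0,0,0,-1]]}}

```text
clock: 73.8
ee_pos: [529.9, 249.6, 115.4]
orientation: [0.001, -0.087, 0.996, -0.001]
wrist_force: [-0.1, 0.4, -3.9]
finger_gap: 0.78
```

Run:
```python
from h import *
plan((511,-134,105,-.087))
```

```text
now [529.9 249.6 115.4] jaw 1.746 q1,q6 0.78 -2.18 gap 0.780 F [-0.1  0.4 -3.9] t 73.8
-> (511, -134, 105, np.float64(3.055)) turn [-4.000e-02 -1.000e-02 -1.636e+01] | shift after turn [ 0.4797 -0.0181  0.013 ] | before [ 0.1067 -0.468   0.0141] mm [ -18.9 -383.6  -10.4]
```

>>> {"api": "servo_tool", "payload": {"rows": [[0,0,0,0,0,-1,-1],[0,0,0,0,0,-1,-1],[0,0,0,0,0,-1,-1],[0,0,0,0,0,-1,-1],[0,0,0,0,0,-1,-1],[0,0,0,0,0,-1,-1],[0,0,0,0,0,-1,-1],[0,0,0,0,0,-1,-1]]}}

```text
clock: 74.6
ee_pos: [526.5, 248.6, 109.9]
orientation: [-0.004, -0.407, 0.913, -0.0]
wrist_force: [0.1, 0.4, -4.3]
finger_gap: 0.79
```

>>> {"api": "servo_tool", "payload": {"rows": [[0,0,0,0,0,-1,-1],[0,0,0,0,0,-1,-1],[0,0,0,0,0,-1,-1],[0,0,0,0,0,-1,-1],[0,0,0,0,0,-1,-1],[0,0,0,0,0,-1,-1],[0,0,0,0,0,-1,-1],[0,0,0,0,0,-0.8,-1]]}}

```text
clock: 75.4
ee_pos: [522.2, 246.8, 101.8]
orientation: [-0.01, -0.678, 0.735, 0.003]
wrist_force: [-0.3, 0.2, -3.2]
finger_gap: 0.788
```

Run:
```python
from h import *
plan((511.9,-134.5,110,-.087))
```

```text
now [522.2 246.8 101.8] jaw 3.060 q1,q6 0.78 -0.86 gap 0.788 F [-0.3  0.2 -3.2] t 75.4
-> (511.9, -134.5, 110, np.float64(3.055)) turn [ 0.22 -0.13  0.07] | shift after turn [ 0.476  -0.0286 -0.0103] | before [ 0.4762 -0.0257 -0.0059] mm [ -10.3 -381.3    8.2]
```

>>> {"api": "servo_tool", "payload": {"rows": [[0.03,-0.003,-0.01,0.18,-0.1,0,-1],[0.055,-0.003,-0.005,0,0,0,-1],[0.055,-0.003,-0.005,0,0,0,-1],[0.055,-0.003,0,0,0,0,-1],[0.055,-0.003,0,0,0,0,-1],[0.055,-0.003,0,0,0,0,-1],[0.055,-0.003,0,0,0,0,-1],[0.055,-0.003,0,0,0,0,-1]]}}

```text
clock: 76.2
ee_pos: [511.2, -92.5, 112.3]
orientation: [-0.005, -0.682, 0.731, 0.003]
wrist_force: [0.7, 0.3, -3.7]
finger_gap: 0.784
```

>>> {"api": "servo_tool", "payload": {"rows": [[0.04,-0.003,0,0,0,0,-1],[0.01,0,0,0,0,0,-1],[0,0,0,0,0,0,-1],[0,0,0,0,0,0,-1],[0,0,0,0,0,0,-1],[0,0,0,0,0,0,-1],[0,0,0,0,0,0,-1],[0,0,0,0,0,0,-1]]}}

```text
clock: 77.0
ee_pos: [508.3, -134.9, 109.4]
orientation: [-0.006, -0.681, 0.732, 0.005]
wrist_force: [0.1, 0.9, -4.4]
finger_gap: 0.782
```

Run:
```python
from h import *
plan((511.9,-134.5,86,-.087))
```

```text
now [ 508.3 -134.9  109.4] jaw 3.069 q1,q6 0.12 -0.19 gap 0.782 F [ 0.1  0.9 -4.4] t 77.0
-> (511.9, -134.5, 86, np.float64(3.055)) turn [ 0.19 -0.02  0.19] | shift after turn [-0.0009 -0.0044  0.0292] | before [-0.0009 -0.0048  0.0291] mm [  3.6   0.4 -23.4]
```

>>> {"api": "servo_tool", "payload": {"rows": [[-0.001,-0.005,0,0.17,0,0.19,-1],[0,0,0.007,0,0,0,-1],[0,0,0.009,0,0,0,-1],[0,0,0.009,0,0,0,-1],[0,0,0.003,0,0,0,-1],[0,0,0,0,0,0,-1],[0,0,0,0,0,0,-1],[0,0,0,0,0,0,-1]]}}

```text
clock: 77.8
ee_pos: [512.4, -133.8, 84.1]
orientation: [-0.001, -0.675, 0.737, -0.0]
wrist_force: [-0.6, -0.8, -4.1]
finger_gap: 0.783
```

Run:
```python
from h import *
plan((511.9,-134.5,60,-.087))
f=grab("top");g=grab("side")
p=env.observe()["ee_pos"]
find("barU","bar_b1",p[2]+12.4,near=p[:2]+[0,4],yaw0=-.087,cams=("side",))
find("bar","bar_a1",58,near=(508,-165),yaw0=-.087)
```

```text
now [ 512.4 -133.8   84.1] jaw 3.054 q1,q6 0.13 -0.21 gap 0.783 F [-0.6 -0.8 -4.1] t 77.8
-> (511.9, -134.5, 60, np.float64(3.055)) turn [ 0.02 -0.02 -0.01] | shift after turn [0.0009 0.0005 0.0301] | before [0.0009 0.0005 0.0301] mm [ -0.5  -0.7 -24.1]
barU side [ 514.1 -131.2] yaw -0.011 IoU 0.878
bar top+side [ 503.9 -164.6] yaw -0.054 IoU 0.287
bar top [ 483.6 -170.7] yaw 0.314 IoU 0.417
bar side [ 508.  -155.3] yaw 0.231 IoU 0.170
```

>>> {"api": "servo_tool", "payload": {"rows": [[0,0,0.008,0,0,0,-1],[0,0,0.011,0,0,0,-1],[0,0,0.011,0,0,0,-1],[0,0,0.008,0,0,0,-1],[0,0,0.005,0,0,0,-1],[0,0,0,0,0,0,-1],[0,0,0,0,0,0,-1],[0,0,0,0,0,0,-1]]}}

```text
clock: 78.85
ee_pos: [512.1, -133.9, 46.1]
orientation: [-0.001, -0.675, 0.737, 0.0]
wrist_force: [0.6, 0.4, -4.1]
finger_gap: 0.786
```

Run:
```python
from h import *
plan((511.9,-134.5,45.6,-.087))
```

```text
now [ 512.1 -133.9   46.1] jaw 3.054 q1,q6 0.13 -0.21 gap 0.786 F [ 0.6  0.4 -4.1] t 78.8
-> (511.9, -134.5, 45.6, np.float64(3.055)) turn [ 0.03 -0.02 -0.01] | shift after turn [0.0008 0.0002 0.0006] | before [0.0008 0.0002 0.0006] mm [-0.2 -0.6 -0.5]
```

>>> {"api": "servo_tool", "payload": {"rows": [[0.0015,0,0.0005,0,0,0,-1],[0.001,0,0,0,0,0,-1],[0,0,0,0,0,0,-1],[0,0,0,0,0,0,-1],[0,0,0,0,0,0,-1],[0,0,0,0,0,0,-1],[0,0,0,0,0,0,-1],[0,0,0,0,0,0,-1]]}}

```text
clock: 79.65
ee_pos: [512.4, -136.1, 46.6]
orientation: [-0.001, -0.675, 0.737, -0.0]
wrist_force: [0.1, -0.1, -4.9]
finger_gap: 0.782
```

>>> {"api": "servo_tool", "payload": {"rows": [[0.001,0,0.0005,0,0,0,-1],[0,0,0,0,0,0,-1],[0,0,0,0,0,0,-1],[0,0,0,0,0,0,-1],[0,0,0,0,0,0,-1],[0,0,0,0,0,0,-1],[0,0,0,0,0,0,-1],[0,0,0,0,0,0,-1]]}}

```text
clock: 80.45
ee_pos: [512.4, -136.6, 46.3]
orientation: [-0.001, -0.675, 0.737, -0.0]
wrist_force: [-0.7, 0.6, -4.1]
finger_gap: 0.78
```

>>> {"api": "servo_tool", "payload": {"rows": [[0.001,0,0.001,0,0,0,-1],[0,0,0.001,0,0,0,-1],[0,0,0,0,0,0,-1],[0,0,0,0,0,0,-1],[0,0,0,0,0,0,-1],[0,0,0,0,0,0,-1],[0,0,0,0,0,0,-1],[0,0,0,0,0,0,-1]]}}

```text
clock: 81.25
ee_pos: [512.9, -137.1, 45.7]
orientation: [0.0, -0.676, 0.737, -0.001]
wrist_force: [-0.8, 1.1, -2.2]
finger_gap: 0.787
```

Run:
```python
from h import *
plan((512,-137,45.6,-.087))
f=grab("top");g=grab("side")
p=env.observe()["ee_pos"]
find("barU","bar_b1",58,near=p[:2]+[0,4],yaw0=-.087,cams=("side",))
```

```text
now [ 512.9 -137.1   45.7] jaw 3.054 q1,q6 0.12 -0.21 gap 0.787 F [-0.8  1.1 -2.2] t 81.2
-> (512, -137, 45.6, np.float64(3.055)) turn [-0.01 -0.01 -0.  ] | shift after turn [-0.      0.0011  0.0002] | before [-0.      0.0011  0.0002] mm [-0.9  0.1 -0.1]
barU side [ 514.1 -135. ] yaw -0.038 IoU 0.842
```

>>> {"api": "servo_tool", "payload": {"rows": [[0.001,0,0,0,0,0,-1],[0.0005,0,0,0,0,0,-1],[0,0,0,0,0,0,-1],[0,0,0,0,0,0,-1],[0,0,0,0,0,0,-1],[0,0,0,0,0,0,-1],[0,0,0,0,0,0,-1],[0,0,0,0,0,0,-1]]}}

```text
clock: 82.2
ee_pos: [513.0, -137.8, 45.7]
orientation: [0.001, -0.676, 0.737, -0.0]
wrist_force: [-0.6, 2.2, -1.1]
finger_gap: 0.784
```

>>> {"api": "servo_tool", "payload": {"rows": [[0,0,0.0005,0,0,0,-1],[0,0,0,0,0,0,0.8],[0,0,0,0,0,0,1],[0,0,0,0,0,0,1],[0,0,0,0,0,0,1],[0,0,-0.01,0,0,0,1],[0,0,-0.03,0,0,0,1],[0,0,-0.03,0,0,0,1]]}}

```text
clock: 83.0
ee_pos: [512.1, -139.6, 102.7]
orientation: [-0.002, -0.676, 0.737, -0.001]
wrist_force: [-0.8, 0.5, 0.4]
finger_gap: 1.001
```

>>> {"api": "servo_tool", "payload": {"rows": [[0,0,-0.02,0,0,1,1],[0,0,0,0,0,1,1],[0,0,0,0,0,1,1],[0,0,0,0,0,1,1],[0,0,0,0,0,1,1],[0,0,0,0,0,1,1],[0,0,0,0,0,1,1],[0,0,0,0,0,1,1]]}}

```text
clock: 83.8
ee_pos: [515.7, -141.0, 131.5]
orientation: [0.005, -0.398, 0.917, -0.006]
wrist_force: [0.4, 0.2, -0.3]
finger_gap: 1.0
```

>>> {"api": "servo_tool", "payload": {"rows": [[0,0,0,0,0,1,1],[0,0,0,0,0,1,1],[0,0,0,0,0,1,1],[0,0,0,0,0,1,1],[0,0,0,0,0,1,1],[0,0,0,0,0,1,1],[0,0,0,0,0,1,1],[0,0,0,0,0,1,1]]}}

```text
clock: 84.6
ee_pos: [516.9, -142.2, 138.4]
orientation: [0.01, -0.075, 0.997, -0.005]
wrist_force: [-0.5, 0.3, -0.0]
finger_gap: 0.998
```

Run:
```python
from h import *
plan((416,-380,60,1.62))
grab("top");grab("side")
find("cover","cover",3,h=3,yaw0=.05,near=(420,-379))
```

```text
now [ 516.9 -142.2  138.4] jaw 1.722 q1,q6 0.11 -1.54 gap 0.998 F [-0.5  0.3 -0. ] t 84.6
-> (416, -380, 60, np.float64(1.62)) turn [-0.13  0.24  1.27] | shift after turn [ 0.1406 -0.2907  0.098 ] | before [ 0.1713 -0.2738  0.098 ] mm [-100.9 -237.8  -78.4]
cover top+side [ 420.  -379.8] yaw 0.027 IoU 0.904
cover top [ 419.7 -377.8] yaw 0.049 IoU 0.938
cover side [ 420.4 -383.3] yaw 0.053 IoU 0.910
```

>>> {"api": "servo_tool", "payload": {"rows": [[0.005,-0.01,0,-0.1,0.2,0.65,1],[0.02,-0.04,0,0,0,0.62,1],[0.025,-0.05,0,0,0,0,1],[0.025,-0.05,0,0,0,0,1],[0.025,-0.05,0,0,0,0,1],[0.025,-0.05,0.01,0,0,0,1],[0.016,-0.04,0.02,0,0,0,1],[0,0,0.02,0,0,0,1]]}}

```text
clock: 85.6
ee_pos: [414.4, -392.8, 100.9]
orientation: [0.001, -0.024, 1.0, -0.001]
wrist_force: [0.5, 0.9, -0.1]
finger_gap: 0.998
```

>>> {"api": "servo_tool", "payload": {"rows": [[0,0,0.01,0,0,0,1],[0,0,0,0,0,0,1],[0,0,0,0,0,0,1],[0,0,0,0,0,0,1],[0,0,0,0,0,0,1],[0,0,0,0,0,0,1],[0,0,0,0,0,0,1],[0,0,0,0,0,0,1]]}}

```text
clock: 86.4
ee_pos: [415.3, -391.4, 93.2]
orientation: [0.0, -0.024, 1.0, -0.001]
wrist_force: [0.4, 0.6, 0.1]
finger_gap: 1.001
```

Run:
```python
from h import *
plan((415,-380.6,4.5,1.619))
grab("top");grab("side")
find("bar","bar_a1",58,near=(508,-165),yaw0=-.087)
find("barU","bar_b1",58,near=(511,-133),yaw0=-.087)
```

```text
now [ 415.3 -391.4   93.2] jaw 1.620 q1,q6 -0.40 -1.12 gap 1.001 F [0.4 0.6 0.1] t 86.4
-> (415, -380.6, 4.5, np.float64(1.619)) turn [-0.02  0.01  0.01] | shift after turn [-0.0003  0.0135  0.1109] | before [-0.0002  0.0137  0.1109] mm [ -0.3  10.8 -88.7]
bar top+side [ 465.6 -131.5] yaw 0.127 IoU 0.057
bar top [ 461.  -138.6] yaw 0.969 IoU 0.109
bar side [ 508.4 -178. ] yaw 0.132 IoU 0.446
barU top+side [ 512.3 -132.4] yaw -0.133 IoU 0.887
barU top [ 511. -131.] yaw -0.110 IoU 0.909
barU side [ 513.  -135.2] yaw -0.051 IoU 0.937
```

>>> {"api": "servo_tool", "payload": {"rows": [[0,0.0135,0,0,0,0,1],[0,0,0.02,0,0,0,1],[0,0,0.03,0,0,0,1],[0,0,0.03,0,0,0,1],[0,0,0.015,0,0,0,1],[0,0,0,0,0,0,1],[0,0,0,0,0,0,1],[0,0,0,0,0,0,1]]}}

```text
clock: 87.5
ee_pos: [414.2, -378.8, 13.0]
orientation: [0.0, -0.024, 1.0, -0.001]
wrist_force: [0.3, -1.0, 0.6]
finger_gap: 1.004
```

Run:
```python
from h import *
plan((415,-380.6,4.5,1.619))
```

```text
now [ 414.2 -378.8   13. ] jaw 1.620 q1,q6 -0.38 -1.14 gap 1.004 F [ 0.3 -1.   0.6] t 87.5
-> (415, -380.6, 4.5, np.float64(1.619)) turn [-0.02  0.01  0.01] | shift after turn [-0.0009 -0.0023  0.0107] | before [-0.0009 -0.0023  0.0107] mm [ 0.8 -1.8 -8.5]
```

>>> {"api": "servo_tool", "payload": {"rows": [[0,-0.002,0.005,0,0,0,1],[0,0,0.006,0,0,0,1],[0,0,0,0,0,0,1],[0,0,0,0,0,0,1],[0,0,0,0,0,0,-1],[0,0,0,0,0,0,-1],[0,0,0,0,0,0,-1],[0,0,0,0,0,0,-1]]}}

```text
clock: 88.3
ee_pos: [416.0, -381.7, 6.7]
orientation: [0.003, -0.024, 1.0, -0.002]
wrist_force: [-0.2, 0.2, -0.1]
finger_gap: 0.329
```

>>> {"api": "servo_tool", "payload": {"rows": [[0,0,0,0,0,0,-1],[0,0,0,0,0,0,-1],[0,0,0,0,0,0,-1],[0,0,0,0,0,0,-1],[0,0,0,0,0,0,-1],[0,0,0,0,0,0,-1],[0,0,0,0,0,0,-1],[0,0,0,0,0,0,-1]]}}

```text
clock: 89.1
ee_pos: [416.1, -381.7, 6.9]
orientation: [0.003, -0.024, 1.0, -0.002]
wrist_force: [-0.2, -0.6, 0.9]
finger_gap: 0.127
```

>>> {"api": "servo_tool", "payload": {"rows": [[0,0,-0.01,0,0,0,-1],[0,0,-0.03,0,0,0,-1],[0,0,-0.04,0,0,0,-1],[0,0,-0.05,0,0,0,-1],[0,0,-0.05,0,0,0,-1],[0,0,-0.02,0,0,-0.5,-1],[0,0,0,0,0,-0.5,-1],[0,0,0,0,0,-0.5,-1]]}}

```text
clock: 89.9
ee_pos: [412.6, -379.4, 172.3]
orientation: [-0.0, -0.086, 0.996, 0.0]
wrist_force: [-1.6, 0.9, -2.3]
finger_gap: 0.125
```

Run:
```python
from h import *
plan((440,-60,170,1.751),(483.5,241.5,120,1.751))
```

```text
now [ 412.6 -379.4  172.3] jaw 1.742 q1,q6 -0.39 -1.01 gap 0.125 F [-1.6  0.9 -2.3] t 89.9
-> (440, -60, 170, np.float64(1.751)) turn [ 0.01 -0.   -0.11] | shift after turn [-0.1052  0.3866  0.0029] | before [-0.1019  0.3875  0.0032] mm [ 27.4 319.4  -2.3]
-> (483.5, 241.5, 120, np.float64(1.751)) turn [0. 0. 0.] | shift after turn [-0.121   0.361   0.0625] | before [-0.121   0.361   0.0625] mm [ 43.5 301.5 -50. ]
```

Run:
```python
from h import *
f=grab("top");g=grab("side")
mk={}
for c in C:
    D=nets.regions_of(c,"mould"); print(c,[(round(d["p"],2),int(d["region"].sum()),back(c,d["point"],40)[:2].round()) for d in D])
    m=D[0]["region"].astype(np.uint8)
    n,l,s,_=cv2.connectedComponentsWithStats(m); k=1+np.argmax(s[1:,4]); pts=np.argwhere(l==k)[:,::-1]
    h=np.zeros((400,640),np.uint8); cv2.fillConvexPoly(h,cv2.convexHull(pts.astype(np.int32)),1); mk[c]=h.astype(float)
for k in (mk,{"top":mk["top"]},{"side":mk["side"]}):
    q,s=fit("mould",k,[488,242,.18],0); print("mould",[*k],q.round(3),round(s,3))
find("bar","bar_a1",58,near=(508,-165),yaw0=-.087)
find("barU","bar_b1",58,near=(511,-133),yaw0=-.087)
```

```text
top [(0.57, 1324, array([486., 237.]))]
side [(0.97, 3291, array([492., 243.])), (0.45, 1126, array([ 434., -600.]))]
mould ['top', 'side'] [4.88054e+02 2.41741e+02 1.69000e-01] 0.966
mould ['top'] [4.87077e+02 2.42298e+02 1.69000e-01] 0.962
mould ['side'] [4.88517e+02 2.41371e+02 1.69000e-01] 0.978
bar side [ 508.7 -182.3] yaw 0.152 IoU 0.321
barU top+side [ 511.5 -133.5] yaw -0.049 IoU 0.878
barU top [ 512.3 -131.7] yaw -0.122 IoU 0.902
barU side [ 511.4 -136.7] yaw -0.048 IoU 0.918
```

>>> {"api": "servo_tool", "payload": {"rows": [[-0.008,0.03,0,0,0,-0.1,-1],[-0.014,0.051,0,0,0,0,-1],[-0.014,0.051,0,0,0,0,-1],[-0.014,0.051,0,0,0,0,-1],[-0.014,0.051,0,0,0,0,-1],[-0.014,0.051,0,0,0,0,-1],[-0.014,0.051,0,0,0,0,-1],[-0.014,0.051,0,0,0,0,-1]]}}

```text
clock: 91.1
ee_pos: [441.0, -53.0, 168.8]
orientation: [-0.003, -0.082, 0.997, 0.001]
wrist_force: [0.8, -0.3, -2.4]
finger_gap: 0.125
```

>>> {"api": "servo_tool", "payload": {"rows": [[-0.016,0.05,0,0,0,0,-1],[-0.016,0.05,0,0,0,0,-1],[-0.016,0.05,0,0,0,0,-1],[-0.016,0.05,0,0,0,0,-1],[-0.016,0.05,0,0,0,0,-1],[-0.016,0.05,0,0,0,0,-1],[-0.016,0.05,0,0,0,0,-1],[0,0,0,0,0,0,-1]]}}

```text
clock: 91.9
ee_pos: [481.7, 254.9, 169.3]
orientation: [-0.002, -0.084, 0.996, 0.002]
wrist_force: [0.5, 0.0, -3.4]
finger_gap: 0.124
```

Run:
```python
from h import *
plan((483.5,241.5,90,1.751))
```

```text
now [481.7 254.9 169.3] jaw 1.739 q1,q6 0.85 -2.25 gap 0.124 F [ 0.5  0.  -3.4] t 91.9
-> (483.5, 241.5, 90, np.float64(1.751)) turn [ 0.05 -0.04 -0.15] | shift after turn [ 0.0007 -0.0169  0.0991] | before [ 0.0002 -0.0173  0.099 ] mm [  1.8 -13.4 -79.3]
```

>>> {"api": "servo_tool", "payload": {"rows": [[-0.002,-0.018,0,0,0,-0.05,-1],[0,0,0.01,0,0,0,-1],[0,0,0.025,0,0,0,-1],[0,0,0.03,0,0,0,-1],[0,0,0.02,0,0,0,-1],[0,0,0,0,0,0,-1],[0,0,0,0,0,0,-1],[0,0,0,0,0,0,-1]]}}

```text
clock: 92.7
ee_pos: [486.1, 235.1, 98.8]
orientation: [-0.001, -0.083, 0.997, 0.002]
wrist_force: [-0.0, -0.2, -3.0]
finger_gap: 0.123
```

Run:
```python
from h import *
plan((484.2,239.7,56,1.743))
grab("top");grab("side")
find("cover","cover",env.observe()["ee_pos"][2]-3.9,h=3,yaw0=.17,near=(488,242))
```

```text
now [486.1 235.1  98.8] jaw 1.738 q1,q6 0.82 -2.22 gap 0.123 F [-0.  -0.2 -3. ] t 92.7
-> (484.2, 239.7, 56, np.float64(1.743)) turn [ 0.04 -0.03 -0.06] | shift after turn [0.0013 0.0061 0.0535] | before [0.0012 0.0059 0.0535] mm [ -1.9   4.6 -42.8]
cover top+side [490.2 236.1] yaw 0.149 IoU 0.704
cover top [490.3 236.8] yaw 0.150 IoU 0.613
cover side [490.4 234.9] yaw 0.169 IoU 0.805
```

>>> {"api": "servo_tool", "payload": {"rows": [[0.0014,0.008,0,0,0,-0.05,-1],[0,0,0.008,0,0,0,-1],[0,0,0.012,0,0,0,-1],[0,0,0.012,0,0,0,-1],[0,0,0.008,0,0,0,-1],[0,0,0,0,0,0,-1],[0,0,0,0,0,0,-1],[0,0,0,0,0,0,-1]]}}

```text
clock: 93.7
ee_pos: [483.3, 242.8, 63.6]
orientation: [-0.002, -0.086, 0.996, 0.002]
wrist_force: [0.1, 0.6, -1.4]
finger_gap: 0.126
```

Run:
```python
from h import *
plan((484,240.4,56,1.743))
grab("top");grab("side")
find("cover","cover",env.observe()["ee_pos"][2]-3.9,h=3,yaw0=.17,near=(488,242))
```

```text
now [483.3 242.8  63.6] jaw 1.744 q1,q6 0.83 -2.23 gap 0.126 F [ 0.1  0.6 -1.4] t 93.7
-> (484, 240.4, 56, np.float64(1.743)) turn [ 0.04 -0.04  0.01] | shift after turn [-0.0004 -0.0031  0.0095] | before [-0.0004 -0.0031  0.0095] mm [ 0.7 -2.4 -7.6]
cover top+side [487.2 243.1] yaw 0.158 IoU 0.673
cover top [484.3 246. ] yaw 0.196 IoU 0.580
cover side [488.1 243. ] yaw 0.165 IoU 0.778
```

>>> {"api": "servo_tool", "payload": {"rows": [[-0.0003,-0.0027,0,0,0,0,-1],[0,0,0.003,0,0,0,-1],[0,0,0.003,0,0,0,-1],[0,0,0.003,0,0,0,-1],[0,0,0.001,0,0,0,-1],[0,0,0.001,0,0,0,-1],[0,0,0,0,0,0,-1],[0,0,0,0,0,0,-1]]}}

```text
clock: 94.7
ee_pos: [484.8, 241.1, 56.2]
orientation: [-0.0, -0.086, 0.996, 0.002]
wrist_force: [-0.3, -0.6, -1.1]
finger_gap: 0.122
```

>>> {"api": "servo_tool", "payload": {"rows": [[0,0,0.001,0,0,0,-1],[0,0,0.001,0,0,0,-1],[0,0,0,0,0,0,-1],[0,0,0,0,0,0,-1],[0,0,0,0,0,0,-1],[0,0,0,0,0,0,-1],[0,0,0,0,0,0,-1],[0,0,0,0,0,0,-1]]}}

```text
clock: 95.5
ee_pos: [485.2, 241.3, 55.9]
orientation: [0.0, -0.087, 0.996, 0.003]
wrist_force: [-2.5, 0.3, 1.6]
finger_gap: 0.123
```

Run:
```python
from h import *
plan((484,240.4,56,1.743))
```

```text
now [485.2 241.3  55.9] jaw 1.744 q1,q6 0.83 -2.23 gap 0.123 F [-2.5  0.3  1.6] t 95.5
-> (484, 240.4, 56, np.float64(1.743)) turn [0.06 0.02 0.01] | shift after turn [ 0.0017 -0.0009 -0.0001] | before [ 0.0017 -0.0009 -0.0001] mm [-1.2 -0.9  0.1]
```

>>> {"api": "servo_tool", "payload": {"rows": [[0.0017,-0.0009,-0.0008,0,0,0,-1],[0,0,0,0,0,0,-1],[0,0,0.0006,0,0,0,-1],[0,0,0,0,0,0,-1],[0,0,0,0,0,0,-1],[0,0,0,0,0,0,-1],[0,0,0,0,0,0,-1],[0,0,0,0,0,0,-1]]}}

```text
clock: 96.3
ee_pos: [483.8, 240.4, 55.9]
orientation: [0.0, -0.087, 0.996, 0.003]
wrist_force: [-1.5, 0.6, 1.2]
finger_gap: 0.125
```

>>> {"api": "servo_tool", "payload": {"rows": [[0,0,0,0,0,0,0],[0,0,0,0,0,0,0.6],[0,0,0,0,0,0,1],[0,0,0,0,0,0,1],[0,0,-0.01,0,0,0,1],[0,0,-0.03,0,0,0,1],[0,0,-0.04,0,0,0,1],[0,0,-0.04,0,0,0,1]]}}

```text
clock: 97.1
ee_pos: [481.8, 238.0, 150.3]
orientation: [-0.003, -0.086, 0.996, -0.0]
wrist_force: [0.2, 0.3, -0.1]
finger_gap: 1.0
```

>>> {"api": "servo_tool", "payload": {"rows": [[0.02,-0.04,0,0,0,0,1],[0.02,-0.05,0,0,0,0,1],[0.01,-0.05,0,0,0,0,1],[0,-0.05,0,0,0,0,1],[0,-0.05,0,0,0,0,1],[0,-0.05,0,0,0,0,1],[0,-0.05,0,0,0,0,1],[0,-0.05,0,0,0,0,1]]}}

```text
clock: 97.9
ee_pos: [499.7, -81.9, 163.3]
orientation: [0.006, -0.091, 0.996, 0.003]
wrist_force: [0.1, 0.5, 0.2]
finger_gap: 1.001
```

>>> {"api": "servo_tool", "payload": {"rows": [[0,-0.05,0,0,0,0,1],[0,-0.05,0,0,0,0,1],[0,-0.05,0,0,0,0,1],[0,-0.05,0,0,0,0,1],[0,-0.05,0,0,0,0,1],[0,-0.03,0,0,0,0,1],[0,0,0,0,0,0,1],[0,0,0,0,0,0,1]]}}

```text
clock: 98.7
ee_pos: [540.5, -317.9, 167.1]
orientation: [0.008, -0.088, 0.996, 0.002]
wrist_force: [0.0, 1.5, -0.4]
finger_gap: 0.999
```

Run:
```python
from h import *
f=grab("top");g=grab("side")
plan((484,240.4,56,1.743))
find("cover","cover",52,h=3,yaw0=.172,near=(488,242))
find("bar","bar_a1",58,near=(508,-165),yaw0=-.087)
find("barU","bar_b1",58,near=(511,-133),yaw0=-.087)
for n,uv,h in [("loupe",0,18),("jar",0,50),("eyepiece",0,33),("caliper",0,6),("brush",0,6)]:
    d=nets.regions_of("top",n); print(n,[back("top",e["point"],h)[:2].round() for e in d[:1]])
u=f["pixels"][110:300,170:460,::-1];v=g["pixels"][130:400,200:440,::-1]
cv2.imwrite("pics/fin.png",np.hstack([cv2.resize(u,(458,300)),cv2.resize(v,(267,300))]) if 0 else np.hstack([cv2.resize(u,(420,275)),cv2.resize(v,(245,275))]).repeat(1,0))
```

```text
now [ 540.6 -317.   167.3] jaw 1.748 q1,q6 -0.22 -1.18 gap 1.001 F [-0.5  0.8 -0.2] t 98.8
-> (484, 240.4, 56, np.float64(1.743)) turn [0.03 0.22 0.07] | shift after turn [-0.0496  0.6986  0.1391] | before [-0.0509  0.6979  0.1418] mm [ -56.6  557.4 -111.3]
cover top+side [487.8 241.3] yaw 0.177 IoU 0.917
cover top [487.6 244. ] yaw 0.188 IoU 0.898
cover side [488.  240.3] yaw 0.167 IoU 0.968
bar side [ 509.9 -179.1] yaw 0.235 IoU 0.427
barU side [ 512.  -136.2] yaw -0.106 IoU 0.899
loupe [array([369., 102.])]
jar [array([732., 196.])]
eyepiece []
caliper [array([317., 264.])]
brush [array([758.,  19.])]
```

View pics/fin.png

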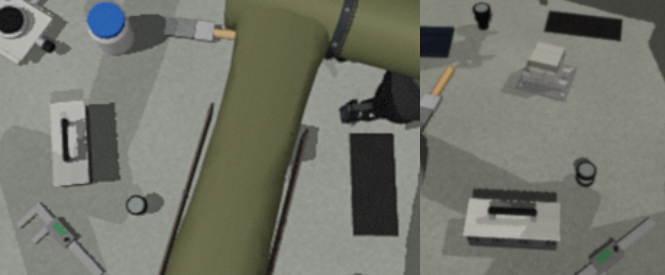

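The final pictures show the cover square on the mould, the stand carrying two crossed layers, and the mat empty. Handing in.

```bash
python3 -c "
from bench import env
print(env.close_job()); print(env.observe()['clock'])"
```

```text
the job is handed in; nothing more can be done
None
the job is handed in; nothing more can be done
```

I laid the cover on the mat, stacked all four bars on the stand in two crossed pairs, put the cover back on the empty mould, and handed the job in at about 99 s.

**What happened on the way**
- Two bars were on the bench and two in the mould (the middle trough was empty), so there was no odd bar left over.
- The first three grasps of the cover handle closed on nothing. Touching the bench twice showed the true tool height about 28.5 mm above the reported one. Later fits showed it about 4 mm off sideways, and I corrected for both.
- While probing I pressed on the handle at about 12 N and on the bench at up to about 20 N. The cover moved about 2 mm.
- The cover was knocked about 35 mm aside on the mat partway through. I measured it again and picked it up from there.

**Last checks**

| Item | Measured | Meant to be |
|---|---|---|
| Cover on mould, centre | (487.8, 241.3) mm, yaw 0.177 rad | (488.1, 241.7) mm, yaw 0.169 rad |
| First layer, bar spacing | about 31–32 mm | 32 mm |
| Second layer, bar spacing | about 32 mm | 32 mm |

**Checks that failed or disagreed**
- The two cameras differed by 2–5 mm across the bench throughout, so I averaged them.
- The wide-face-down bar of the top layer could not be fitted in the last pictures, because its neighbour and the arm hid it. Its position comes from the check just after it was placed.
- The last top picture did not show the eyepiece, which the arm covered; the side picture shows it standing. The brush was partly covered and read about 16 mm from its first position, which I put down to the hidden part. Loupe, jar and caliper read within about 7 mm of where they started.

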